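# Set up the painted-panel holders

## Robot

A 7-joint arm with a two-finger parallel gripper is mounted at the origin on the work surface. World frame = base frame: x ahead of the robot, y to its left, z up, the work surface at z = 0. Lengths are in m, angles in rad, forces in N, time in s.
With the tool pointing down it reaches from about 0.4 to 0.85 m from the base axis. Payload 4.5 kg.
Tool frame: the origin (TCP) lies at the very end of the fingers, on their centre line; the grasp point (between the pads) lies 19 mm behind it; z points along the fingers, y is the line along which they close (so a half turn about z gives the same grasp; the last joint's range is limited). The gripper opens to 88 mm and grips with 3 to 60 N. Pads are 18 mm wide; open, the fingers measure 123 mm over their backs; the gripper's body (75 mm by 187 mm) begins 45 mm behind the grasp point.
Start: joints at [0.034, 0.689, -0.195, 1.565, 0.157, 0.902, -0.215], TCP at [0.625, 0, 0.239] pointing down, gripper open.
Joint ranges: [-3.01, 3.01], [-0.46, 2.08], [-1.47, 1.51], [0.13, 2.56], [-1, 4.14], [0.04, 2.09], [-2.66, 2.66]. Speed limits (rad/s): [2.57, 2.57, 3.14, 3.14, 3.14, 3.14, 3.14].

## Interface

Orientations are given as a unit quaternion [x, y, z, w].
In Python, from plant import r, optics gives the robot as it stands.
- The arm moves only by the tool servo_tool, never from a script. Its arguments are lists of equal length, an entry for each row: "translation": the shift along the tool's x, y, z in m, a list of three; "turn": the turn, a rotation vector about the tool's x, y, z in rad, a list of three. In form: {"translation": [[dx, dy, dz], ...], "turn": [[rx, ry, rz], ...]}. A call has 1 to 10 rows; each row shifts and turns the commanded pose from where the row before left it, along the tool's axes as they then stand; what a row does not reach is not made up. A row lasts 1/8 s, in which the tool goes at most 62.5 mm and 10.7 degrees, less where a joint would pass 70% of its speed; a pose out of reach is approached as far as the arm can. A call is refused whole if a number of a shift passes 0.0625 or a number of a turn 0.188, either way. A call with a gripper value outside its range is refused whole. "grip" is the opening, from 0 (shut) to 1 (fully open), set as the call begins (left out, the last holds). The fingers move at their own pace and stop on an object; "grip_force" is the grip in N (left out, the last holds). Time passes only in rows, so rows that do not move let the fingers close. It gives the time, the measured TCP pose, the force, the opening and the grip force at its end, in the units of the state.
- r.get_state(): the state, without advancing time (a new reading comes with each control period).
- optics.snapshot(name): name is "scene" or "side" or "wrist"; returns a dict with "img" (384x512x3 uint8, red, green, blue), "z_map" (384x512 float32, m along the optical axis (not along the pixel's ray), 0 where there is no reading), "mtx" (3x3 intrinsics, pixels), "R" (3x3) and "t" (3): a world point X has camera coordinates R X + t. Camera axes: x right, y down, z forward; pixel columns grow to the right and rows downward; lengths in m; the calibration is good to about 2 mm. The wrist camera is an equidistant fisheye: a pixel r from the principal point sees the ray r / f radians off the axis. A picture is of the moment at which its call begins.
- r.finish_job(): hands the job in; it is judged then, once.
The state is a dict: "clock": time; "q": joint angles; "qd": joint speeds; "joint_torque": joint torques, N m; "tool_pos": TCP position; "eef_rot": TCP orientation; "contact_force": force on the tool from outside, world axes, zero at the start; "moment": the same for the moment, N m; "opening": opening from 0.0 (shut) to 1.0 (fully open); "finger_force": force on a finger pad.
Only numpy, scipy, OpenCV 4.12 (cv2) and the standard library are available. Lean on these libraries where they do the work, as an engineer would, in place of code of your own. Each camera call takes 0.05 s, during which the arm holds its last target. There are 200 camera calls.

## Task

Get the panel holders ready for drying: pull the telescoping sleeve of all four holders out towards the robot until the black button pops up through its next hole and locks it, and put every painted panel that is there in the holder of its own colour, painted face up: far edge tucked under the coloured retaining lip, then the near edge lowered behind the sleeve's steel stop bar, so that it lies flat on the board, square to the holder and centred across the bay. Holders without a panel are pulled out too; leave the bottles and the tape roll where they stand.

Things in the scene. Friction and masses are not known exactly. Their poses are not given: they have to be found in the camera images.
- holder_red: fixed holder with a red lip: plywood board 235 (x) x 135 (y) x 10 mm; origin on the table under it, x away from the robot along the rail, y left, z up. A square aluminium inner rail, 20 x 20 mm, runs from x = -47 (free end) to 105 at y = -50, z = 17 to 37, on a grey foot at its far end. The button stands on the rail at x = -35. Beside it is the bay for one panel, its back wall's face at x = 23
- bay_red (a point): where the centre of the seated red panel's underside belongs: on the board's top, x = -39.5, y = 10, z = 10 mm of its holder, same axes. The bay is 125 mm long, from back wall to the locked sleeve's stop bar. From the wall the red lip, 66 mm wide (y = -21 to 45), 5 mm thick, reaches 12 mm over the bay towards the robot, its underside 14 mm above the board
- sleeve_red: red square outer tube, 150 (x) x 28 x 28 mm, 350 g, loose, telescoped over the rail with 1 mm play; origin at its centre, 26 mm above the table, x as the holder's. Holes, 13 mm square, in its top at x = 0 (the next one) and 28. Steel stop bar at its near end, x = -75 to -67, 61 mm out from its +y side, top 14 mm above the board. Starts pushed in; slides with a few N; grip its sides
- button_red (a joint): black sprung button in the rail, 10 mm wide, domed: m pressed down; 0 = up, 8 mm proud of the sleeve's top; 0.011 = held down under the sleeve, as at the start (sleeve centre at x = -3 to 18 mm of the holder). Pull the sleeve 32 to 53 mm towards the robot: it pops up through the hole at sleeve centre x = -35 and locks it both ways (play 1.5 mm), a hard stop
- panel_red: loose white test panel with a red painted face, 120 (x) x 70 (y) x 6 mm, about 140 g, same both ways round; origin at the centre of its underside, z up through the painted face. A wooden grip block, 50 (x) x 20 (y) x 28 mm high, stands on the middle of its face (top 34 mm above the underside). May be absent
- holder_yellow: fixed holder with a yellow lip: plywood board 235 (x) x 135 (y) x 10 mm; origin on the table under it, x away from the robot along the rail, y left, z up. A square aluminium inner rail, 20 x 20 mm, runs from x = -47 (free end) to 105 at y = -50, z = 17 to 37, on a grey foot at its far end. The button stands on the rail at x = -35. Beside it is the bay for one panel, its back wall's face at x = 23
- bay_yellow (a point): where the centre of the seated yellow panel's underside belongs: on the board's top, x = -39.5, y = 10, z = 10 mm of its holder, same axes. The bay is 125 mm long, from back wall to the locked sleeve's stop bar. From the wall the yellow lip, 66 mm wide (y = -21 to 45), 5 mm thick, reaches 12 mm over the bay towards the robot, its underside 14 mm above the board
- sleeve_yellow: yellow square outer tube, 150 (x) x 28 x 28 mm, 350 g, loose, telescoped over the rail with 1 mm play; origin at its centre, 26 mm above the table, x as the holder's. Holes, 13 mm square, in its top at x = 0 (the next one) and 28. Steel stop bar at its near end, x = -75 to -67, 61 mm out from its +y side, top 14 mm above the board. Starts pushed in; slides with a few N; grip its sides
- button_yellow (a joint): black sprung button in the rail, 10 mm wide, domed: m pressed down; 0 = up, 8 mm proud of the sleeve's top; 0.011 = held down under the sleeve, as at the start (sleeve centre at x = -3 to 18 mm of the holder). Pull the sleeve 32 to 53 mm towards the robot: it pops up through the hole at sleeve centre x = -35 and locks it both ways (play 1.5 mm), a hard stop
- panel_yellow: loose white test panel with a yellow painted face, 120 (x) x 70 (y) x 6 mm, about 140 g, same both ways round; origin at the centre of its underside, z up through the painted face. A wooden grip block, 50 (x) x 20 (y) x 28 mm high, stands on the middle of its face (top 34 mm above the underside). May be absent
- holder_blue: fixed holder with a blue lip: plywood board 235 (x) x 135 (y) x 10 mm; origin on the table under it, x away from the robot along the rail, y left, z up. A square aluminium inner rail, 20 x 20 mm, runs from x = -47 (free end) to 105 at y = -50, z = 17 to 37, on a grey foot at its far end. The button stands on the rail at x = -35. Beside it is the bay for one panel, its back wall's face at x = 23
- bay_blue (a point): where the centre of the seated blue panel's underside belongs: on the board's top, x = -39.5, y = 10, z = 10 mm of its holder, same axes. The bay is 125 mm long, from back wall to the locked sleeve's stop bar. From the wall the blue lip, 66 mm wide (y = -21 to 45), 5 mm thick, reaches 12 mm over the bay towards the robot, its underside 14 mm above the board
- sleeve_blue: blue square outer tube, 150 (x) x 28 x 28 mm, 350 g, loose, telescoped over the rail with 1 mm play; origin at its centre, 26 mm above the table, x as the holder's. Holes, 13 mm square, in its top at x = 0 (the next one) and 28. Steel stop bar at its near end, x = -75 to -67, 61 mm out from its +y side, top 14 mm above the board. Starts pushed in; slides with a few N; grip its sides
- button_blue (a joint): black sprung button in the rail, 10 mm wide, domed: m pressed down; 0 = up, 8 mm proud of the sleeve's top; 0.011 = held down under the sleeve, as at the start (sleeve centre at x = -3 to 18 mm of the holder). Pull the sleeve 32 to 53 mm towards the robot: it pops up through the hole at sleeve centre x = -35 and locks it both ways (play 1.5 mm), a hard stop
- panel_blue: loose white test panel with a blue painted face, 120 (x) x 70 (y) x 6 mm, about 140 g, same both ways round; origin at the centre of its underside, z up through the painted face. A wooden grip block, 50 (x) x 20 (y) x 28 mm high, stands on the middle of its face (top 34 mm above the underside). May be absent
- holder_green: fixed holder with a green lip: plywood board 235 (x) x 135 (y) x 10 mm; origin on the table under it, x away from the robot along the rail, y left, z up. A square aluminium inner rail, 20 x 20 mm, runs from x = -47 (free end) to 105 at y = -50, z = 17 to 37, on a grey foot at its far end. The button stands on the rail at x = -35. Beside it is the bay for one panel, its back wall's face at x = 23
- bay_green (a point): where the centre of the seated green panel's underside belongs: on the board's top, x = -39.5, y = 10, z = 10 mm of its holder, same axes. The bay is 125 mm long, from back wall to the locked sleeve's stop bar. From the wall the green lip, 66 mm wide (y = -21 to 45), 5 mm thick, reaches 12 mm over the bay towards the robot, its underside 14 mm above the board
- sleeve_green: green square outer tube, 150 (x) x 28 x 28 mm, 350 g, loose, telescoped over the rail with 1 mm play; origin at its centre, 26 mm above the table, x as the holder's. Holes, 13 mm square, in its top at x = 0 (the next one) and 28. Steel stop bar at its near end, x = -75 to -67, 61 mm out from its +y side, top 14 mm above the board. Starts pushed in; slides with a few N; grip its sides
- button_green (a joint): black sprung button in the rail, 10 mm wide, domed: m pressed down; 0 = up, 8 mm proud of the sleeve's top; 0.011 = held down under the sleeve, as at the start (sleeve centre at x = -3 to 18 mm of the holder). Pull the sleeve 32 to 53 mm towards the robot: it pops up through the hole at sleeve centre x = -35 and locks it both ways (play 1.5 mm), a hard stop
- panel_green: loose white test panel with a green painted face, 120 (x) x 70 (y) x 6 mm, about 140 g, same both ways round; origin at the centre of its underside, z up through the painted face. A wooden grip block, 50 (x) x 20 (y) x 28 mm high, stands on the middle of its face (top 34 mm above the underside). May be absent
- tape: bystander: roll of paper tape lying flat, 96 mm across, 36 mm high; origin at the centre of its underside
- bottle_pink: bystander: pink paint bottle standing beyond the holders, 48 mm across, 130 mm high; origin at the centre of its underside
- bottle_orange: bystander: orange paint bottle standing beyond the holders, 48 mm across, 130 mm high; origin at the centre of its underside
Things that resemble listed ones, but are neither listed nor needed, are in the scene too. What is shaped like the sleeve_red but pink is not meant.

How it is judged:
At the end, for the whole second after the job is handed in: every sleeve within 3.5 mm of its locked place, button up (under 2 mm pressed); every panel present at rest in the bay of its colour, face up, flat (3 mm, 3 degrees), within 6 mm along and 12 mm across of the bay centre, square within 8 degrees (x of sleeve_red in the frame of holder_red between -0.0385 and -0.0315 m and value of joint each of button_red, button_yellow, button_blue, button_green below 0.002 m and x of panel_red in the frame of bay_red between -0.006 and 0.006 m and y of panel_red in the frame of bay_red between -0.012 and 0.012 m and z of panel_red in the frame of bay_red below 0.003 m and angle between each of panel_red, panel_yellow, panel_blue, panel_green's own z axis and vertical below 0.05 rad and angle between the x axis of panel_red and the x axis of holder_red, either way round below 0.14 rad and linear speed of each of panel_red, panel_yellow, panel_blue, panel_green below 0.02 m/s and x of sleeve_yellow in the frame of holder_yellow between -0.0385 and -0.0315 m and x of panel_yellow in the frame of bay_yellow between -0.006 and 0.006 m and y of panel_yellow in the frame of bay_yellow between -0.012 and 0.012 m and z of panel_yellow in the frame of bay_yellow below 0.003 m and angle between the x axis of panel_yellow and the x axis of holder_yellow, either way round below 0.14 rad and x of sleeve_blue in the frame of holder_blue between -0.0385 and -0.0315 m and x of panel_blue in the frame of bay_blue between -0.006 and 0.006 m and y of panel_blue in the frame of bay_blue between -0.012 and 0.012 m and z of panel_blue in the frame of bay_blue below 0.003 m and angle between the x axis of panel_blue and the x axis of holder_blue, either way round below 0.14 rad and x of sleeve_green in the frame of holder_green between -0.0385 and -0.0315 m and x of panel_green in the frame of bay_green between -0.006 and 0.006 m and y of panel_green in the frame of bay_green between -0.012 and 0.012 m and z of panel_green in the frame of bay_green below 0.003 m and angle between the x axis of panel_green and the x axis of holder_green, either way round below 0.14 rad); the robot touches nothing.
It fails at once if a bottle or the tape roll is pushed more than 40 mm or tipped over (distance of any of tape, bottle_pink, bottle_orange from where it was at the start of the episode above 0.04 m or angle between any of tape, bottle_pink, bottle_orange's own z axis and vertical above 0.6 rad).
Of panel_red, panel_yellow, panel_blue, panel_green only 3 to 4 are there at a start; the rules pass over those that are not, and their reading is None.
At some moment in a run one of panel_red, panel_yellow, panel_blue, panel_green may be knocked a few centimetres aside while the robot is not near it.
Once in a run the grip may slacken for a moment while it holds something.
It also fails if it takes over 208 s, if anything falls off the work surface, if the arm or the gripper's body presses on something with over 40 N, if the wrist force passes 120 N, or if a joint passes its speed limit or range.

## Working session

There is one attempt and no reset: what is moved stays moved. The work goes in short steps, Python scripts to look and compute and a tool call to move; the robot and the scene stay as the last step left them, time stands still between calls to the robot, and variables do not carry over. Pictures are saved under pics/ and viewed, at most 15 in all, crops included, and the job is handed in when it is done.

Besides the shell and the picture viewer there is one more tool, called after "Request:" as name(argument=value, ...) on one line, values as JSON. servo_tool: Moves the arm, as the interface text tells. Its arguments: {"type":"object","properties":{"translation":{"type":"array"},"turn":{"type":"array"},"grip":{"type":"number"},"grip_force":{"type":"number"}},"required":["translation","turn"]}

```bash
mkdir -p pics; ls
cat > h.py <<'E'
import numpy as np, cv2
from plant import r, optics
def save(n,img): cv2.imwrite(f'pics/{n}.png', img[:,:,::-1])
def cloud(s):
    "world point for each pixel of a pinhole view (from the depth map)"
    z=s['z_map']; K=s['mtx']; v,u=np.mgrid[:z.shape[0],:z.shape[1]]
    c=np.stack([(u-K[0,2])/K[0,0]*z,(v-K[1,2])/K[1,1]*z,z],-1)
    P=(c-s['t'])@s['R']; P[z<=0]=np.nan
    return P
E
python3 - <<'E'
from h import *
a=optics.snapshot('scene'); b=optics.snapshot('side')
np.save('scene.npy',a,allow_pickle=True); np.save('side.npy',b,allow_pickle=True)
save('scene0',cv2.resize(a['img'],(800,600),interpolation=cv2.INTER_CUBIC)); save('side0',cv2.resize(b['img'],(800,600),interpolation=cv2.INTER_CUBIC))
for s in (a,b): print(s['mtx'].round(1).tolist(),(-s['R'].T@s['t']).round(3), s['R'].round(2).tolist())
print(r.get_state())
E
```

```text
pics
[[382.1, 0.0, 261.6], [0.0, 382.1, 194.9], [0.0, 0.0, 1.0]] [0.989 0.393 0.814] [[-0.66, 0.75, 0.01], [0.57, 0.51, -0.64], [-0.49, -0.42, -0.77]]
[[382.9, 0.0, 257.7], [0.0, 382.9, 191.5], [0.0, 0.0, 1.0]] [0.124 0.665 0.607] [[-0.85, -0.53, 0.02], [-0.33, 0.5, -0.8], [0.41, -0.69, -0.6]]
{'clock': 0.1, 'q': array([ 0.0338049 ,  0.68989882, -0.19451449,  1.56623953,  0.15725175,
        0.90249197, -0.21512244]), 'qd': array([ 1.18023448e-03, -6.46561391e-04,  3.21116523e-03, -1.85028353e-03,
       -1.38820117e-03, -4.48665965e-04, -9.60450072e-05]), 'joint_torque': array([-3.08775299e-03, -5.28501892e+01, -1.27141513e+00, -1.53837240e+01,
       -5.25604945e-02,  1.96265515e-03,  5.71585565e-05]), 'tool_pos': array([ 6.24430475e-01, -3.74231301e-05,  2.37991016e-01]), 'eef_rot': array([ 7.07101353e-01,  7.07111726e-01, -6.14057027e-04, -5.53247987e-04]), 'contact_force': array([ 0.24688366,  1.19619241, -0.20537213]), 'moment': array([-0.0056356 , -0.05463671, -0.03221834]), 'finger_force': 0.0, 'opening': 0.9986153795439606}
```

View pics/scene0.png

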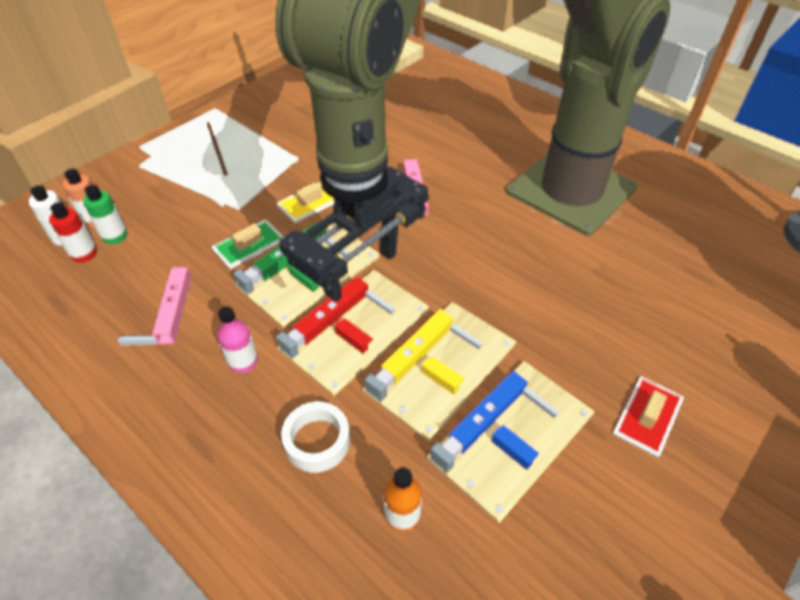

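View pics/side0.png

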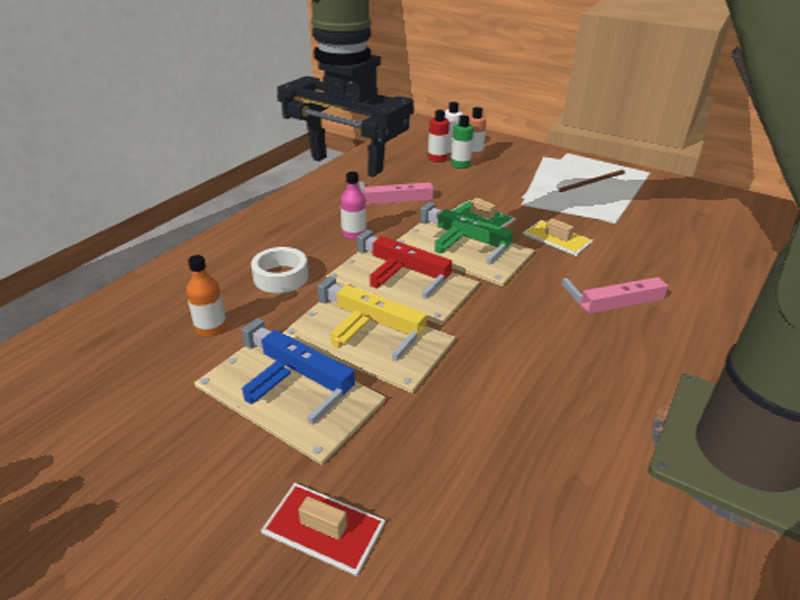

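The scene view at 800×600 shows the four holders: green (300,260), red (350,320), yellow (430,360) and blue (510,430). The red panel is at (650,415), the green panel at (248,243) and the yellow panel at (305,203). I see no blue panel. The pink sleeves at (172,305) and (415,180), the pink bottle and the bottle cluster are not to be touched. The side view agrees.

```bash
cat >> h.py <<'E'
HUE={'red':(0,6),'yellow':(22,34),'blue':(105,125),'green':(50,80)}
def cmask(img,c):
    h=cv2.cvtColor(img,cv2.COLOR_RGB2HSV); lo,hi=HUE[c]
    m=(h[...,0]>=lo)&(h[...,0]<=hi)
    if c=='red': m|=h[...,0]>=175
    return m&(h[...,1]>(170 if c in('red','yellow') else 120))&(h[...,2]>50)
def rect(Q):
    (cx,cy),(w,h),a=cv2.minAreaRect((Q[:,:2]*1000).astype(np.float32))
    if w<h: w,h,a=h,w,a+90
    a=(a+90)%180-90
    return np.round([cx,cy,w,h,a,np.median(Q[:,2])*1000],1), len(Q)
def blobs(s,c,zlo,zhi,minpx=25):
    P=cloud(s); m=cmask(s['img'],c)&(P[...,2]>zlo)&(P[...,2]<zhi)
    n,l,st,_=cv2.connectedComponentsWithStats(m.astype(np.uint8))
    return [(rect(P[l==i]),_[i].round().tolist()) for i in range(1,n) if st[i,4]>=minpx]
E
python3 - <<'E'
from h import *
for v in('scene','side'):
    s=np.load(v+'.npy',allow_pickle=True).item()
    for c in HUE:
        for nm,lo,hi in(('top',.036,.046),('lip',.020,.033),('panel',.002,.012)):
            for b in blobs(s,c,lo,hi): print(v,c,nm,b[0][0],b[0][1],b[1])
E
```

```text
scene red top [ 580.4 -126.   148.    32.3   -0.9   41.6] 406 [211.0, 196.0]
scene red lip [ 5.831e+02 -1.123e+02  1.362e+02  5.500e+00  5.000e-01  2.650e+01] 125 [214.0, 202.0]
scene red lip [593.7 -62.2  64.2  24.6 -89.4  29.7] 107 [226.0, 214.0]
scene red panel [ 784.6 -571.6   39.2   11.5   -2.9    7.6] 30 [56.0, 164.0]
scene red panel [391.9 374.9 108.   56.9   7.9   7.9] 659 [414.0, 267.0]
scene yellow top [541.5  33.9 147.9  30.1   1.5  41.5] 493 [267.0, 219.0]
scene yellow lip [545.   47.6 137.3   2.9   1.7  26.6] 89 [269.0, 226.0]
scene yellow lip [556.4  97.5  64.9  25.3 -88.3  29. ] 128 [283.0, 240.0]
scene yellow panel [ 402.3 -382.8   91.7   53.9   -7.8    8.3] 177 [195.0, 131.0]
scene blue top [562.7 191.6 148.6  28.1  -2.8  41.3] 625 [312.0, 261.0]
scene blue lip [-958.4  106.7  235.7   73.5   18.9   28.2] 277 [505.0, 27.0]
scene blue lip [566.5 204.8 138.8   1.7  -2.8  27. ] 65 [313.0, 270.0]
scene blue lip [574.6 253.8  63.4   9.   87.4  30.3] 75 [332.0, 282.0]
scene blue lip [593.9 254.5  62.    9.  -85.2  26.2] 78 [327.0, 289.0]
scene blue panel [-860.7  144.1   84
[... 594 characters left out ...]
4.9] 1396 [208.0, 339.0]
side yellow top [538.2  37.2 146.9  30.4   0.9  38.5] 377 [245.0, 195.0]
side yellow lip [535.6  89.7 145.1  87.    2.1  27.6] 398 [233.0, 205.0]
side yellow panel [ 393.  -383.1  108.1   58.5   -8.7    4.5] 177 [357.0, 152.0]
side blue top [560.3 193.9 149.9  30.1  -3.   38.5] 585 [198.0, 228.0]
side blue lip [560.5 206.8 148.4   4.1  -3.1  26.7] 195 [193.0, 235.0]
side blue lip [580.3 254.9  67.2  26.8  86.6  28.1] 316 [170.0, 244.0]
side green top [ 530.  -281.4  148.9   34.1   -3.3   38.3] 232 [305.0, 143.0]
side green lip [ 522.3 -238.   148.6   96.3    9.1   27.3] 289 [296.0, 150.0]
side green panel [ 557.5 -380.7  107.5   56.1   -4.6    4.3] 154 [309.0, 138.0]
```

Request:
servo_tool(translation=[[-0.06,-0.035,0],[-0.06,-0.035,0],[0,0,0],[0,0,0],[0,0,0],[0,0,0],[0,0,0],[0,0,0],[0,0,0],[0,0,0]], turn=[[0,0,0],[0,0,0],[0,0,0.187],[0,0,0.187],[0,0,0.187],[0,0,0.187],[0,0,0.187],[0,0,0.187],[0,0,0.187],[0,0,0.187]])

```text
clock: 1.35
tool_pos: [0.5617, -0.1078, 0.2384]
eef_rot: [0.999, 0.034, -0.0, -0.0]
contact_force: [-0.2, 0.3, -0.1]
opening: 1.001
finger_force: 0.0
```

Request:
servo_tool(translation=[[0,0,0],[0,0,0]], turn=[[0,0,0.075],[0,0,0]])

```text
clock: 1.6
tool_pos: [0.5618, -0.1077, 0.2384]
eef_rot: [1.0, 0.0, -0.0, 0.0]
contact_force: [-0.3, -0.4, 0.1]
opening: 1.002
finger_force: 0.0
```

Run:
```python
from h import *
s=optics.snapshot('wrist'); a=optics.snapshot('scene'); b=optics.snapshot('side')
for n,x in(('wrist',s),('scene',a),('side',b)): np.save(n+'.npy',x,allow_pickle=True)
save('wrist1',s['img'])
st=r.get_state();print(st['clock'],st['tool_pos'].round(4),st['eef_rot'].round(4),st['q'].round(2))
print(s['mtx'].round(1).tolist(),(-s['R'].T@s['t']).round(3), s['R'].round(3).tolist(), s['z_map'].min(),s['z_map'].max())
for v,x in(('scene',a),('side',b)):
    for c in HUE:
        for nm,lo,hi in(('top',.035,.046),('lip',.020,.033),('panel',.002,.012)):
            for q in blobs(x,c,lo,hi): print(v,c,nm,q[0][0],q[0][1],q[1])
```

```text
1.75 [ 0.5619 -0.1079  0.2386] [ 1.e+00  5.e-04 -1.e-04 -1.e-04] [-0.04  0.63  0.26  1.74 -0.21  0.8  -1.25]
[[297.3, 0.0, 255.2], [0.0, 297.3, 188.5], [0.0, 0.0, 1.0]] [ 0.63  -0.107  0.383] [[0.0, -1.0, -0.001], [-0.964, -0.001, 0.266], [-0.266, 0.001, -0.964]] 0.0 0.46608052
scene red top [ 5.807e+02 -1.253e+02  1.479e+02  3.110e+01 -2.000e-01  4.140e+01] 458 [212.0, 195.0]
scene red top [598.4 -62.7  64.   14.   89.1  36. ] 62 [225.0, 213.0]
scene red lip [ 5.838e+02 -1.122e+02  1.366e+02  4.300e+00  2.000e-01  2.700e+01] 126 [214.0, 202.0]
scene red lip [594.3 -62.3  65.7  24.6 -88.8  29.2] 107 [227.0, 214.0]
scene red panel [ 786.2 -572.8   42.2   15.2   -7.1    8.2] 32 [55.0, 165.0]
scene red panel [391.7 374.9 105.5  57.    8.1   7.7] 653 [414.0, 267.0]
scene yellow top [540.   34.  148.7  29.3   1.5  41.2] 503 [267.0, 219.0]
scene yellow top [560.9  97.5  63.   14.4  90.   36. ] 72 [283.0, 239.0]
scene yellow lip [545.2  47.5 136.7   2.1   1.5  26.9] 77 [270.0, 225.0]
scene yellow lip [555.9  97.8  64.1  26.  -88.6  29.1] 129 [284.0, 240.0]
scene yellow panel [ 394.5 -383.9 
[... 1326 characters left out ...]
4.8] 1400 [208.0, 339.0]
side yellow top [538.7  36.9 147.2  30.8   1.8  38.2] 410 [245.0, 195.0]
side yellow lip [534.5  88.6 144.8  87.1   3.6  27.7] 405 [232.0, 205.0]
side yellow panel [ 392.8 -383.9  106.2   58.6   -9.3    4.5] 187 [357.0, 152.0]
side blue top [560.6 193.2 149.3  30.9  -2.3  38.4] 611 [197.0, 228.0]
side blue lip [560.3 207.3 148.2   4.9  -2.   26.8] 202 [194.0, 235.0]
side blue lip [580.6 254.8  66.7  27.2  88.4  28.1] 315 [170.0, 244.0]
side green top [ 530.2 -280.9  148.3   32.8   -2.1   38.1] 256 [304.0, 143.0]
side green lip [ 524.1 -237.4  148.1   95.4    7.2   27.3] 283 [296.0, 150.0]
side green panel [ 557.6 -379.7  109.5   51.8   -4.5    4.6] 147 [309.0, 138.0]
```

The wrist image has not been viewed. The numbers from the two fixed views agree: sleeve tops at about 40 mm, lips at about 28 mm. Going for the red sleeve first, gripping it near its robot-side half.

Request:
servo_tool(translation=[[-0.009,0.0085,0.04],[-0.009,0.008,0.04],[0,0,0.04],[0,0,0.04],[0,0,0.02],[0,0,0],[0,0,0]], turn=[[0,0,0],[0,0,0],[0,0,0],[0,0,0],[0,0,0],[0,0,0],[0,0,0]], grip=0.6, grip_force=15)

```text
clock: 2.62
tool_pos: [0.5447, -0.1248, 0.0595]
eef_rot: [1.0, -0.0, 0.001, 0.0]
contact_force: [-0.0, -0.4, -0.1]
opening: 0.604
finger_force: 0.0
```

Run:
```python
from h import *
s=optics.snapshot('wrist'); save('wrist2',s['img'])
```

```text
(no output)
```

View pics/wrist2.png

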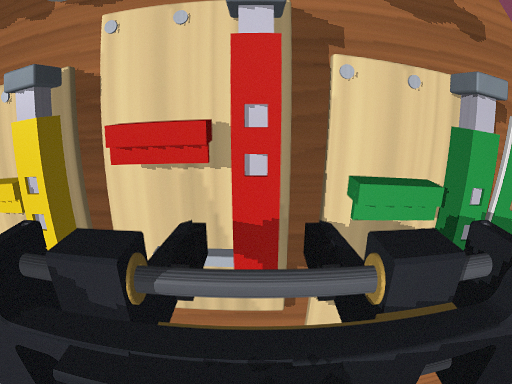

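The red sleeve (columns 231–282) lies centred between the fingers, at about (185,250) and (325,250). The lip at (157,140) is clear of them. I'll lower, close and pull.

Request:
servo_tool(translation=[[0,0,0.022],[0,0,0.0215],[0,0,0]], turn=[[0,0,0],[0,0,0],[0,0,0]])

```text
clock: 3.05
tool_pos: [0.5438, -0.1243, 0.0152]
eef_rot: [1.0, 0.0, -0.0, -0.0]
contact_force: [-0.2, -0.6, 0.1]
opening: 0.602
finger_force: 0.0
```

Request:
servo_tool(translation=[[0,0,0],[0,0,0],[0,0,0],[0,0,0]], turn=[[0,0,0],[0,0,0],[0,0,0],[0,0,0]], grip=0.2)

```text
clock: 3.55
tool_pos: [0.5446, -0.1246, 0.0157]
eef_rot: [1.0, -0.0, 0.001, 0.0]
contact_force: [-0.3, -0.3, 1.5]
opening: 0.314
finger_force: 15.0
```

Request:
servo_tool(translation=[[-0.005,0,0],[-0.005,0,0],[-0.005,0,0],[-0.005,0,0],[-0.005,0,0],[-0.005,0,0],[0,0,0]], turn=[[0,0,0],[0,0,0],[0,0,0],[0,0,0],[0,0,0],[0,0,0],[0,0,0]])

```text
clock: 4.42
tool_pos: [0.5135, -0.1245, 0.0155]
eef_rot: [1.0, -0.0, -0.0, -0.0]
contact_force: [2.6, 0.0, 6.1]
opening: 0.311
finger_force: 15.0
```

Request:
servo_tool(translation=[[-0.002,0,0],[-0.002,0,0],[-0.002,0,0],[-0.002,0,0],[-0.002,0,0],[-0.002,0,0],[-0.002,0,0],[-0.002,0,0],[-0.002,0,0],[0,0,0]], turn=[[0,0,0],[0,0,0],[0,0,0],[0,0,0],[0,0,0],[0,0,0],[0,0,0],[0,0,0],[0,0,0],[0,0,0]])

```text
clock: 5.68
tool_pos: [0.4963, -0.1245, 0.0154]
eef_rot: [1.0, -0.0, 0.0, 0.0]
contact_force: [4.3, -0.6, 4.3]
opening: 0.316
finger_force: 15.0
```

```bash
cat >> h.py <<'E'
def look(c):
    for v in('scene','side'):
        x=optics.snapshot(v); np.save(v+'.npy',x,allow_pickle=True)
        for nm,lo,hi in(('top',.035,.046),('lip',.020,.033),('panel',.002,.012)):
            for q in blobs(x,c,lo,hi): print(v,c,nm,q[0][0],q[0][1],q[1])
def crop(n,v,x0,y0,x1,y1,k):
    x=np.load(v+'.npy',allow_pickle=True).item()['img'][y0:y1,x0:x1]
    save(n,cv2.resize(x,None,fx=k,fy=k,interpolation=cv2.INTER_CUBIC))
E
python3 - <<'E'
from h import *
look('red'); crop('c1','side',210,120,330,210,6)
E
```

```text
scene red top [ 552.1 -124.9  109.    32.7    0.6   41.2] 311 [219.0, 189.0]
scene red top [598.5 -72.1  44.9  14.2  89.5  36.3] 50 [221.0, 210.0]
scene red lip [ 5.544e+02 -1.121e+02  1.013e+02  4.400e+00 -1.000e-01  2.600e+01] 92 [223.0, 195.0]
scene red lip [593.7 -61.5  64.3  24.6  89.9  29.8] 110 [226.0, 214.0]
scene red panel [ 784.6 -571.1   39.5   12.6   -2.8    7.7] 34 [56.0, 164.0]
scene red panel [391.9 374.9 105.4  57.    7.9   7.7] 658 [414.0, 267.0]
side red top [ 587.9 -122.9   29.8   27.2   -2.4   38.1] 49 [259.0, 160.0]
side red top [ 476.2 -123.3   40.3   32.1   -1.5   37.6] 93 [296.0, 173.0]
side red lip [590.9 -72.2  90.3  36.7  80.2  27.8] 202 [249.0, 172.0]
side red lip [ 465.5 -117.6   39.1   23.1   43.5   26.8] 45 [296.0, 178.0]
side red panel [391.  376.  110.5  62.6   7.6   4.8] 1397 [208.0, 339.0]
```

View pics/c1.png

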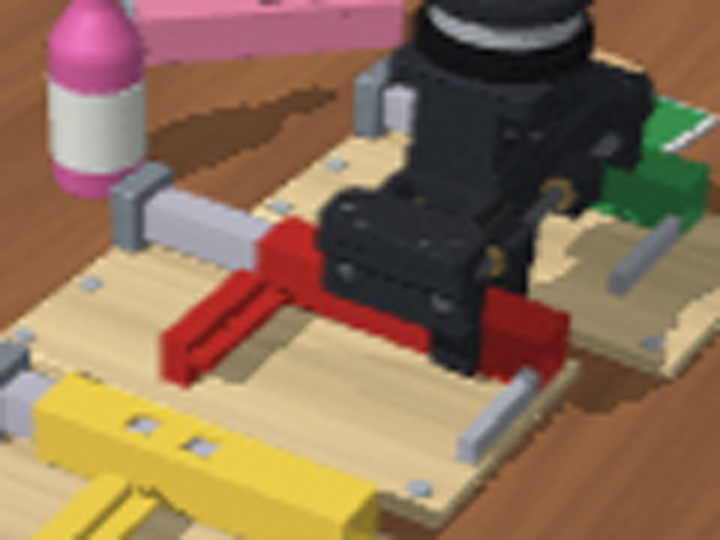

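Run:
```python
from h import *
s=optics.snapshot('wrist'); save('wrist3',cv2.resize(s['img'][60:260,150:350],None,fx=3,fy=3,interpolation=cv2.INTER_CUBIC))
```

```text
(no output)
```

View pics/wrist3.png

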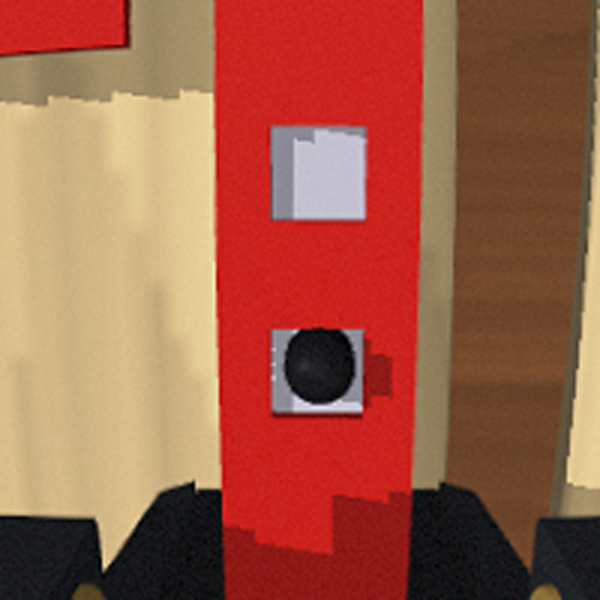

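The crop shows the black button standing up through the next hole at (320,365), so red is locked. Release and move on to yellow.

Request:
servo_tool(translation=[[0,0,0],[0,0,0],[0,0,-0.03],[0,0,-0.03],[0.004,-0.053,0],[0.004,-0.053,0],[0,-0.053,0],[0,0,0],[0,0,0]], turn=[[0,0,0],[0,0,0],[0,0,0],[0,0,0],[0,0,0],[0,0,-0.028],[0,0,0],[0,0,0],[0,0,0]], grip=0.6)

```text
clock: 6.95
tool_pos: [0.5014, 0.0336, 0.0749]
eef_rot: [1.0, 0.014, -0.001, 0.001]
contact_force: [-0.2, -1.2, 0.1]
opening: 0.602
finger_force: 0.0
```

```bash
cat >> h.py <<'E'
def wray(s,u,v):
    "world ray of a fisheye pixel: origin, direction"
    K=s['mtx']; x=(u-K[0,2])/K[0,0]; y=(v-K[1,2])/K[1,1]; th=np.hypot(x,y); k=np.sinc(th/np.pi)
    d=np.array([x*k,y*k,np.cos(th)])
    return -s['R'].T@s['t'], s['R'].T@d
def wplane(s,pts,z):
    out=[]
    for u,v in pts:
        o,d=wray(s,u,v); out.append(o+d*(z-o[2])/d[2])
    return np.array(out)
def wrist_top(c,z=.040):
    "coloured pixels of the wrist view cast on plane z; sleeve edges near the tool"
    s=optics.snapshot('wrist'); st=r.get_state(); m=cmask(s['img'],c)
    m=cv2.morphologyEx(m.astype(np.uint8),cv2.MORPH_OPEN,np.ones((3,3)))
    n,l,sta,cen=cv2.connectedComponentsWithStats(m)
    print('tcp',st['tool_pos'].round(4),st['eef_rot'].round(3))
    for i in range(1,n):
        if sta[i,4]<300: continue
        ys,xs=np.where(l==i); W=wplane(s,np.c_[xs,ys][::5],z)
        print(c,'cols',xs.min(),xs.max(),'rows',ys.min(),ys.max(),'rect',rect(W))
    return s
E
python3 - <<'E'
from h import *
wrist_top('yellow'); wrist_top('red')
E
```

```text
tcp [0.5017 0.0327 0.075 ] [ 1.     0.013 -0.001  0.001]
yellow cols 233 279 rows 33 262 rect (array([541.6,  34.8, 149.1,  27.7,   1.4,  40. ]), 1868)
yellow cols 115 214 rows 108 148 rect (array([556.9,  93.7,  65.2,  24.2, -88.8,  40. ]), 743)
tcp [0.5019 0.0324 0.0751] [ 1.     0.012 -0.001  0.001]
red cols 347 487 rows 59 247 rect (array([ 5.415e+02, -7.880e+01,  1.330e+02,  1.172e+02, -5.000e-01,
        4.000e+01]), 2075)
```

Request:
servo_tool(translation=[[0,-0.0012,0.03],[0,0,0.029],[0,0,0]], turn=[[0,0,0],[0,0,0],[0,0,0]])

```text
clock: 7.42
tool_pos: [0.5011, 0.0338, 0.0149]
eef_rot: [1.0, 0.012, -0.002, 0.0]
contact_force: [0.0, -0.4, 0.6]
opening: 0.603
finger_force: 0.0
```

Request:
servo_tool(translation=[[0,0,0],[0,0,0],[0,0,0],[-0.005,0,0],[-0.005,0,0],[-0.005,0,0],[-0.005,0,0],[-0.005,0,0],[-0.005,0,0],[0,0,0]], turn=[[0,0,0],[0,0,0],[0,0,0],[0,0,0],[0,0,0],[0,0,0],[0,0,0],[0,0,0],[0,0,0],[0,0,0]], grip=0.2)

```text
clock: 8.68
tool_pos: [0.4733, 0.034, 0.0166]
eef_rot: [1.0, 0.013, 0.001, 0.001]
contact_force: [2.8, -3.8, 2.2]
opening: 0.319
finger_force: 15.0
```

Request:
servo_tool(translation=[[-0.002,0,0],[-0.002,0,0],[-0.002,0,0],[-0.002,0,0],[-0.002,0,0],[-0.002,0,0],[-0.002,0,0],[-0.002,0,0],[0,0,0]], turn=[[0,0,0],[0,0,0],[0,0,0],[0,0,0],[0,0,0],[0,0,0],[0,0,0],[0,0,0],[0,0,0]])

```text
clock: 9.8
tool_pos: [0.4585, 0.0336, 0.017]
eef_rot: [1.0, 0.013, 0.0, 0.001]
contact_force: [1.6, -5.3, -1.0]
opening: 0.317
finger_force: 15.0
```

```bash
cat >> h.py <<'E'
def button(c):
    "dark blobs on the sleeve in the wrist view, area and world place at z=.044"
    s=wrist_top(c); g=s['img'].max(2)
    H=cmask(s['img'],c).astype(np.uint8); hull=np.zeros_like(H)
    cs=max(cv2.findContours(H,cv2.RETR_EXTERNAL,cv2.CHAIN_APPROX_SIMPLE)[0],key=cv2.contourArea)
    cv2.fillPoly(hull,[cs],1)
    m=((g<50)&(hull>0)).astype(np.uint8); n,l,st,ce=cv2.connectedComponentsWithStats(m)
    for i in range(1,n):
        if st[i,4]>15: print('dark',st[i].tolist(),wplane(s,[ce[i]],.044).round(4))
E
python3 - <<'E'
from h import *
button('yellow')
E
```

```text
tcp [0.4585 0.0336 0.017 ] [1.    0.013 0.    0.001]
yellow cols 222 290 rows 4 269 rect (array([512.5,  35.2, 118.4,  28.3,   1.2,  40. ]), 3133)
yellow cols 65 200 rows 14 83 rect (array([553.9,  92.5,  65.9,  25.7, -88.7,  40. ]), 1452)
yellow cols 228 282 rows 298 318 rect (array([429.3,  33.4,  27.1,  13.5, -88.5,  40. ]), 226)
dark [247, 164, 23, 25, 471] [[0.4994 0.034  0.044 ]]
```

Request:
servo_tool(translation=[[-0.002,0,0],[-0.002,0,0],[-0.002,0,0],[0,0,0]], turn=[[0,0,0],[0,0,0],[0,0,0],[0,0,0]])

```text
clock: 10.35
tool_pos: [0.4577, 0.0337, 0.0187]
eef_rot: [1.0, 0.013, 0.0, 0.001]
contact_force: [9.5, -4.8, -5.7]
opening: 0.319
finger_force: 15.0
```

Run:
```python
from h import *
button('yellow')
```

```text
tcp [0.4577 0.0337 0.0187] [1.    0.013 0.    0.001]
yellow cols 223 290 rows 4 268 rect (array([511.5,  35.1, 119.2,  28.6,   1. ,  40. ]), 3101)
yellow cols 67 201 rows 14 82 rect (array([553.9,  92.3,  66.5,  25.7, -88.7,  40. ]), 1413)
yellow cols 228 282 rows 298 318 rect (array([427.3,  33.5,  27.5,  13.7, -88.6,  40. ]), 226)
dark [247, 162, 23, 24, 445] [[0.4992 0.034  0.044 ]]
```

Pull force rose to 9.5 N with no further travel, and the dark dome fills the hole: yellow is locked. Blue next.

Request:
servo_tool(translation=[[0,0,0],[0,0,0],[0,0,-0.03],[0,0,-0.03],[0,0,0],[0.02,-0.054,0],[0.02,-0.054,0],[0.021,-0.055,0],[0,0,0],[0,0,0]], turn=[[0,0,0],[0,0,0],[0,0,0],[0,0,0],[0,0,0.068],[0,0,0],[0,0,0],[0,0,0],[0,0,0],[0,0,0]], grip=0.6)

```text
clock: 11.65
tool_pos: [0.5199, 0.1947, 0.0778]
eef_rot: [1.0, -0.02, -0.004, 0.001]
contact_force: [-0.1, -0.6, 0.1]
opening: 0.601
finger_force: 0.0
```

Run:
```python
from h import *
wrist_top('blue')
```

```text
tcp [0.5201 0.1936 0.078 ] [ 1.    -0.021 -0.004  0.001]
blue cols 235 280 rows 29 256 rect (array([563. , 192.3, 149. ,  27.5,  -2.8,  40. ]), 1810)
blue cols 117 215 rows 101 141 rect (array([583.3, 249.7,  65.2,  24.1,  87.7,  40. ]), 723)
```

Request:
servo_tool(translation=[[0,0,0.031],[0,0,0.03],[0,0,0]], turn=[[0,0,0],[0,0,0],[0,0,0]])

```text
clock: 12.08
tool_pos: [0.5191, 0.1928, 0.016]
eef_rot: [1.0, -0.022, -0.005, 0.001]
contact_force: [0.4, 0.4, 0.2]
opening: 0.602
finger_force: 0.0
```

Request:
servo_tool(translation=[[0,0,0],[0,0,0],[0,0,0],[-0.005,0,0],[-0.005,0,0],[-0.005,0,0],[-0.005,0,0],[-0.005,0,0],[-0.005,0,0],[0,0,0]], turn=[[0,0,0],[0,0,0],[0,0,0],[0,0,0],[0,0,0],[0,0,0],[0,0,0],[0,0,0],[0,0,0],[0,0,0]], grip=0.2)

```text
clock: 13.32
tool_pos: [0.4905, 0.1962, 0.0176]
eef_rot: [1.0, -0.02, -0.003, 0.0]
contact_force: [2.6, 0.1, 6.4]
opening: 0.318
finger_force: 15.0
```

Request:
servo_tool(translation=[[-0.002,0,0],[-0.002,0,0],[-0.002,0,0],[-0.002,0,0],[-0.002,0,0],[-0.002,0,0],[-0.002,0,0],[-0.002,0,0],[0,0,0]], turn=[[0,0,0],[0,0,0],[0,0,0],[0,0,0],[0,0,0],[0,0,0],[0,0,0],[0,0,0],[0,0,0]])

```text
clock: 14.45
tool_pos: [0.4754, 0.1968, 0.0175]
eef_rot: [1.0, -0.02, -0.002, 0.0]
contact_force: [3.7, -1.1, 3.9]
opening: 0.314
finger_force: 15.0
```

Run:
```python
from h import *
button('blue')
```

```text
tcp [0.4754 0.1968 0.0175] [ 1.    -0.02  -0.003  0.   ]
blue cols 222 290 rows 0 269 rect (array([530.1, 194.7, 120.7,  28.1,  -2.7,  40. ]), 3173)
blue cols 66 200 rows 3 72 rect (array([580. , 248.7,  66.1,  26. ,  87.3,  40. ]), 1431)
blue cols 228 282 rows 298 308 rect (array([449.3, 198.6,  27. ,   6.7,  87.7,  40. ]), 119)
dark [246, 151, 23, 25, 444] [[0.5215 0.1946 0.044 ]]
```

Request:
servo_tool(translation=[[-0.002,0,0],[-0.002,0,0],[-0.002,0,0],[0,0,0]], turn=[[0,0,0],[0,0,0],[0,0,0],[0,0,0]])

```text
clock: 15.0
tool_pos: [0.4746, 0.1967, 0.0178]
eef_rot: [1.0, -0.021, 0.002, 0.001]
contact_force: [13.4, 0.2, -1.5]
opening: 0.31
finger_force: 15.0
```

Run:
```python
from h import *
button('blue')
```

```text
tcp [0.4746 0.1967 0.0178] [ 1.    -0.021  0.002  0.001]
blue cols 222 289 rows 0 269 rect (array([529.3, 194.7, 121.3,  28.1,  -2.6,  40. ]), 3150)
blue cols 67 200 rows 2 70 rect (array([579.8, 248.7,  66.2,  26.2,  87.1,  40. ]), 1408)
blue cols 228 282 rows 298 308 rect (array([448.3, 198.3,  27.5,   6.7,  87.7,  40. ]), 120)
dark [246, 149, 23, 24, 438] [[0.5214 0.1946 0.044 ]]
```

Request:
servo_tool(translation=[[0,0,0],[0,0,0],[0,0,-0.03],[0,0,-0.035],[0.005,0.06,0],[0.005,0.06,0],[0.005,0.06,0],[0.005,0.06,0],[0.005,0.06,0],[0.005,0.06,0]], turn=[[0,0,0],[0,0,0],[0,0,0],[0,0,0],[0,0,0],[0,0,0],[0,0,0],[0,0,0],[0,0,0],[0,0,0]], grip=0.6)

```text
clock: 16.3
tool_pos: [0.483, -0.1641, 0.0819]
eef_rot: [1.0, -0.02, -0.005, -0.001]
contact_force: [1.0, -0.2, -0.8]
opening: 0.603
finger_force: 0.0
```

Request:
servo_tool(translation=[[0.005,0.06,0],[0.005,0.057,0],[0,0,0],[0,0,0]], turn=[[0,0,0],[0,0,0],[0,0,0],[0,0,0]])

```text
clock: 16.8
tool_pos: [0.489, -0.279, 0.0817]
eef_rot: [1.0, -0.02, -0.004, -0.002]
contact_force: [-0.2, 0.8, 0.6]
opening: 0.596
finger_force: 0.0
```

Run:
```python
from h import *
wrist_top('green'); wrist_top('red')
```

```text
tcp [ 0.4895 -0.2783  0.0818] [ 1.    -0.019 -0.004 -0.002]
green cols 237 281 rows 29 251 rect (array([ 533.5, -282.8,  148.4,   27.3,   -2.1,   40. ]), 1725)
green cols 336 421 rows 28 176 rect (array([ 560.3, -364.3,   93.9,   51.6,   -8.9,   40. ]), 1402)
green cols 122 218 rows 97 137 rect (array([ 554.9, -225.2,   65.5,   24. ,   88. ,   40. ]), 695)
tcp [ 0.4899 -0.2782  0.0819] [ 1.    -0.019 -0.004 -0.001]
red cols 0 96 rows 61 241 rect (array([ 5.374e+02, -1.132e+02,  1.397e+02,  8.720e+01,  2.000e-01,
        4.000e+01]), 1661)
```

Request:
servo_tool(translation=[[0,0.0028,0.033],[0,0,0.032],[0,0,0]], turn=[[0,0,0],[0,0,0],[0,0,0]])

```text
clock: 17.27
tool_pos: [0.4886, -0.2809, 0.0158]
eef_rot: [1.0, -0.019, -0.005, -0.002]
contact_force: [-0.3, 0.7, 0.2]
opening: 0.6
finger_force: 0.0
```

Request:
servo_tool(translation=[[0,0,0],[0,0,0],[0,0,0],[-0.005,0,0],[-0.005,0,0],[-0.005,0,0],[-0.005,0,0],[-0.005,0,0],[-0.005,0,0],[0,0,0]], turn=[[0,0,0],[0,0,0],[0,0,0],[0,0,0],[0,0,0],[0,0,0],[0,0,0],[0,0,0],[0,0,0],[0,0,0]], grip=0.2)

```text
clock: 18.52
tool_pos: [0.4614, -0.2822, 0.0184]
eef_rot: [1.0, -0.02, -0.001, -0.0]
contact_force: [2.9, 3.4, 4.5]
opening: 0.317
finger_force: 14.9
```

Request:
servo_tool(translation=[[-0.002,0,0],[-0.002,0,0],[-0.002,0,0],[-0.002,0,0],[-0.002,0,0],[-0.002,0,0],[-0.002,0,0],[-0.002,0,0],[-0.002,0,0],[0,0,0]], turn=[[0,0,0],[0,0,0],[0,0,0],[0,0,0],[0,0,0],[0,0,0],[0,0,0],[0,0,0],[0,0,0],[0,0,0]])

```text
clock: 19.77
tool_pos: [0.4484, -0.282, 0.0186]
eef_rot: [1.0, -0.018, 0.002, 0.001]
contact_force: [11.0, 3.0, 0.4]
opening: 0.314
finger_force: 15.0
```

Run:
```python
from h import *
button('green')
```

```text
tcp [ 0.4484 -0.282   0.0186] [ 1.    -0.018  0.002  0.001]
green cols 219 286 rows 0 269 rect (array([ 503.2, -282.7,  122.2,   28. ,   -1.4,   40. ]), 3111)
green cols 359 454 rows 0 137 rect (array([ 537.5, -357. ,   60.6,   48.2,   -9.1,   40. ]), 1447)
green cols 64 196 rows 6 75 rect (array([ 551.7, -227.2,   66.6,   25.7,   88. ,   40. ]), 1372)
green cols 229 282 rows 298 309 rect (array([ 421.1, -280.8,   27.3,    7.4,   87.7,   40. ]), 130)
dark [241, 152, 23, 24, 430] [[ 0.4939 -0.2818  0.044 ]]
```

All four sleeves are locked (green: dark dome in the hole and 11 N at a stop). Now the green panel: go above it and look from two heights.

Request:
servo_tool(translation=[[0,0,0],[0,0,0],[0,0,-0.035],[0,0,-0.045],[0,0,-0.045],[0.04,0.047,0],[0.05,0.048,0],[0,0,0],[0,0,0]], turn=[[0,0,0],[0,0,0],[0,0,0],[0,0,0],[0,0,0],[0,0,0],[0,0,0],[0,0,0.09],[0,0,0]], grip=0.6)

```text
clock: 20.95
tool_pos: [0.5225, -0.376, 0.1416]
eef_rot: [0.998, -0.065, -0.004, 0.0]
contact_force: [-0.7, -0.3, 0.1]
opening: 0.599
finger_force: 0.0
```

```bash
cat >> h.py <<'E'
def panel(c,name=None):
    "paint rectangle on z=.006 and the block's top (wood) on z=.034, wrist view"
    s=optics.snapshot('wrist'); st=r.get_state(); m=cmask(s['img'],c).astype(np.uint8)
    print('t',round(st['clock'],2),'tcp',st['tool_pos'].round(4),st['eef_rot'].round(3),'open',round(st['opening'],3))
    if name: save(name,s['img'])
    for k in cv2.findContours(m,cv2.RETR_EXTERNAL,cv2.CHAIN_APPROX_NONE)[0]:
        if cv2.contourArea(k)<400: continue
        p=k[:,0].astype(float); x,y,w,h=cv2.boundingRect(k)
        print(c,'box',(x,y,w,h),'z6',rect(wplane(s,p,.006))[0])
        f=np.zeros_like(m); cv2.fillConvexPoly(f,cv2.convexHull(k),1)
        b=((f>0)&(m==0)).astype(np.uint8); b=cv2.morphologyEx(b,cv2.MORPH_OPEN,np.ones((3,3)))
        n,l,sta,ce=cv2.connectedComponentsWithStats(b)
        for i in range(1,n):
            if sta[i,4]>150: ys,xs=np.where(l==i); print('  block px',sta[i].tolist(),'z34',rect(wplane(s,np.c_[xs,ys],.034))[0])
    return s
E
python3 - <<'E'
from h import *
panel('green','wgreen')
E
```

```text
t 21.0 tcp [ 0.5224 -0.3754  0.1417] [ 0.998 -0.065 -0.004  0.   ] open 0.596
green box (66, 154, 66, 35) z6 [ 552.4 -209.8   84.8   29.7   88.     6. ]
green box (131, 147, 51, 107) z6 [ 509.2 -273.9  112.5   41.    -0.8    6. ]
  block px [148, 196, 14, 14, 166] z34 [ 518.5 -280.8   12.9   12.6   -2.2   34. ]
green box (222, 80, 67, 117) z6 [ 560.4 -379.7  111.4   61.1   -9.1    6. ]
  block px [242, 113, 25, 58, 1384] z34 [ 561.1 -379.7   49.3   20.5   -8.1   34. ]
```

View pics/wgreen.png

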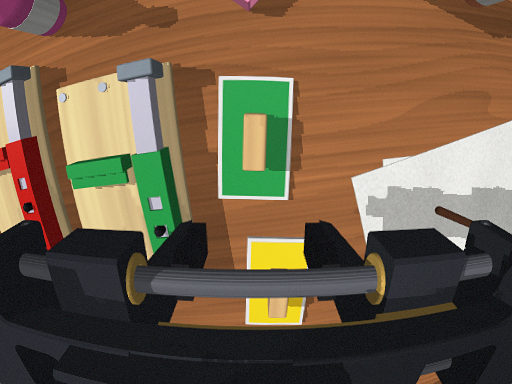

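The picture shows the green panel (222–289, 80–197) with its block at (254,142), and the yellow panel partly hidden at (275,280). The green button stands at (160,231). Descend on the green block.

Request:
servo_tool(translation=[[0.0388,-0.0015,0],[0,0,0.04],[0,0,0.04],[0,0,0.03],[0,0,0],[0,0,0]], turn=[[0,0,0.022],[0,0,0],[0,0,0],[0,0,0],[0,0,0],[0,0,0]], grip=0.5)

```text
clock: 21.75
tool_pos: [0.5621, -0.3797, 0.0335]
eef_rot: [0.997, -0.076, -0.002, 0.001]
contact_force: [0.9, 0.4, -0.3]
opening: 0.503
finger_force: 0.0
```

Request:
servo_tool(translation=[[-0.001,0,0.012],[0,0,0.01],[0,0,0],[0,0,0]], turn=[[0,0,0],[0,0,0],[0,0,0],[0,0,0]])

```text
clock: 22.25
tool_pos: [0.5609, -0.3792, 0.0102]
eef_rot: [0.997, -0.076, -0.003, 0.0]
contact_force: [-0.3, -0.8, -0.4]
opening: 0.502
finger_force: 0.0
```

Request:
servo_tool(translation=[[0,0,0],[0,0,0],[0,0,0],[0,0,0]], turn=[[0,0,0],[0,0,0],[0,0,0],[0,0,0]], grip=0.1, grip_force=35)

```text
clock: 22.75
tool_pos: [0.561, -0.3794, 0.0104]
eef_rot: [0.997, -0.076, -0.003, 0.001]
contact_force: [-0.5, 0.1, 1.8]
opening: 0.222
finger_force: 35.0
```

Request:
servo_tool(translation=[[0,0,-0.03],[0,0,-0.03],[0,0,-0.03],[0,0,-0.02],[0,0,0],[0,0,0]], turn=[[0,0,0],[0,0,0],[0,0,0],[0,0,0],[0,0,0],[0,0,0]])

```text
clock: 23.5
tool_pos: [0.561, -0.3782, 0.1189]
eef_rot: [0.997, -0.076, -0.004, -0.0]
contact_force: [0.0, -0.2, -0.9]
opening: 0.224
finger_force: 35.0
```

Run:
```python
from h import *
s=panel('green')
st=r.get_state(); z=st['tool_pos'][2]
```

```text
t 23.55 tcp [ 0.5608 -0.3782  0.1187] [ 0.997 -0.076 -0.004 -0.   ] open 0.223
green box (213, 298, 86, 16) z6 [ 426.9 -357.3   93.7   22.1   81.3    6. ]
green box (63, 194, 113, 42) z6 [ 546.8 -230.   130.1   39.1   88.5    6. ]
  block px [129, 195, 33, 10, 239] z34 [ 569.1 -283.6   31.7    7.1   88.    34. ]
  block px [120, 214, 16, 21, 160] z34 [ 549.7 -258.4   18.6   16.8   -2.5   34. ]
green box (195, 134, 121, 105) z6 [ 557.1 -376.8  106.2   99.2   81.3    6. ]
  block px [203, 194, 105, 45, 2800] z34 [ 540.9 -374.4   89.4   39.6   81.3   34. ]
```

Held (opening 19.6 mm). Carry it over the green bay, square it to the holder and tilt its nose down.

Request:
servo_tool(translation=[[0,0,0],[-0.029,-0.0515,0],[-0.029,-0.0515,0],[-0.0287,-0.0515,0],[0,0,0.032],[0,0,0],[0,0,0],[0,0,0],[0,0,0]], turn=[[0,0,-0.117],[0,0,0],[0,0,0],[0,0,0],[0,0,0],[0,-0.113,0],[0,-0.114,0],[0,0,0],[0,0,0]])

```text
clock: 24.68
tool_pos: [0.479, -0.2216, 0.0881]
eef_rot: [0.993, -0.018, -0.116, -0.002]
contact_force: [-0.5, -0.4, -1.0]
opening: 0.22
finger_force: 35.0
```

```bash
cat >> h.py <<'E'
from scipy.spatial.transform import Rotation as Ro
def plan(c,bay,phi,dx,z,hy=0):
    "how far to go, tool axes, to bring the TCP dx,hy (holder axes, m) from the bay centre at height z; turns still needed"
    st=r.get_state(); T=Ro.from_quat(st['eef_rot']).as_matrix(); p=phi*np.pi/180
    tgt=np.array([bay[0]+dx*np.cos(p)-hy*np.sin(p),bay[1]+dx*np.sin(p)+hy*np.cos(p),z])
    x=T[:,0]
    print('t',round(st['clock'],2),'tcp',st['tool_pos'].round(4),'yaw',np.degrees(np.arctan2(x[1],x[0])).round(2),'pitch',np.degrees(np.arcsin(-x[2])).round(2),'roll',np.degrees(np.arcsin(T[2,1])).round(2),
      'open',round(st['opening'],3),'f',st['contact_force'].round(1),'tool move',(T.T@(tgt-st['tool_pos'])).round(4))
E
python3 - <<'E'
from h import *
s=optics.snapshot('wrist'); save('wg2',s['img'])
plan('green',(.4922,-.2212),-2,-.0126,.0366)
E
```

```text
t 24.73 tcp [ 0.4787 -0.2217  0.0885] yaw -2.11 pitch 13.33 roll 0.0 open 0.223 f [-0.7  1.  -1.8] tool move [ 0.0128 -0.001   0.0503]
```

View pics/wg2.png

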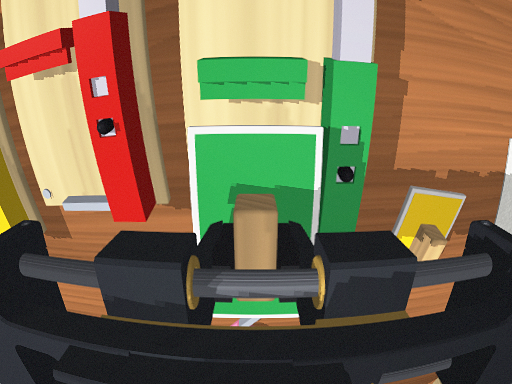

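The panel hangs level between the fingers with its far edge at row 128, columns 190–325. The lip (198–307, rows 58–98) is straight ahead and centred about 2 mm to the left, as designed. Descend, slide under the lip, then lower.

Request:
servo_tool(translation=[[0.0043,-0.0005,0.0168],[0.0043,-0.0005,0.0168],[0.0042,0,0.0167],[0,0,0],[0,0,0]], turn=[[0,0,0],[0,0,0],[0,0,0],[0,0,0],[0,0,0]])

```text
clock: 25.35
tool_pos: [0.4809, -0.2209, 0.0366]
eef_rot: [0.993, -0.018, -0.116, -0.002]
contact_force: [0.4, -0.6, -1.0]
opening: 0.223
finger_force: 35.0
```

Run:
```python
from h import *
a=optics.snapshot('side'); np.save('side.npy',a,allow_pickle=True); crop('c3','side',250,110,350,185,8)
plan('green',(.4922,-.2212),-2,.0029,.0366)
```

```text
t 25.4 tcp [ 0.4811 -0.2209  0.0369] yaw -2.03 pitch 13.31 roll 0.05 open 0.225 f [ 0.2  0.6 -1. ] tool move [ 0.0137 -0.0001 -0.0029]
```

View pics/c3.png

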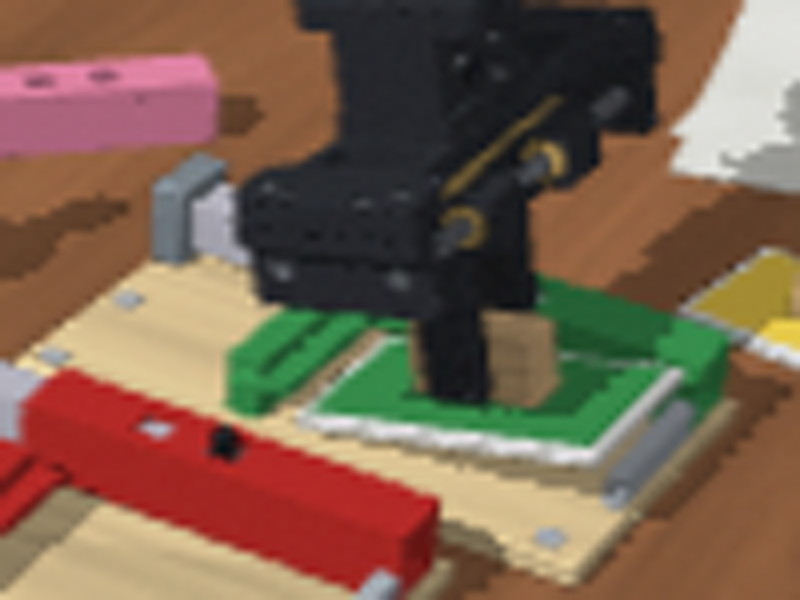

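The side crop shows the near edge above the stop bar at (650,430) and the far edge just short of the lip at (300,350). Slide in now.

Request:
servo_tool(translation=[[0.005,0,-0.001],[0.005,0,-0.001],[0.0037,0,-0.001],[0,0,0],[0,0,0]], turn=[[0,0,0],[0,0,0],[0,0,0],[0,0,0],[0,0,0]])

```text
clock: 26.02
tool_pos: [0.4948, -0.2211, 0.0365]
eef_rot: [0.993, -0.018, -0.116, -0.002]
contact_force: [-0.6, 0.2, -0.5]
opening: 0.227
finger_force: 35.0
```

Request:
servo_tool(translation=[[0,0,0.004],[0,0,0.004],[0,0,0.004],[0,0,0.004],[0,0,0],[0,0,0]], turn=[[0,0.058,0],[0,0.058,0],[0,0.058,0],[0,0.058,0],[0,0,0],[0,0,0]])

```text
clock: 26.78
tool_pos: [0.4932, -0.2212, 0.0208]
eef_rot: [1.0, -0.018, -0.0, 0.0]
contact_force: [0.6, -0.6, 0.3]
opening: 0.224
finger_force: 35.0
```

Run:
```python
from h import *
plan('green',(.4922,-.2212),-2,0,.0204)
```

```text
t 26.77 tcp [ 0.4932 -0.2212  0.0208] yaw -2.01 pitch 0.04 roll 0.04 open 0.224 f [ 0.6 -0.6  0.3] tool move [-0.001   0.      0.0004]
```

Request:
servo_tool(translation=[[-0.001,0,0.001],[0,0,0],[0,0,0]], turn=[[0,0,0],[0,0,0],[0,0,0]])

```text
clock: 27.15
tool_pos: [0.4934, -0.2212, 0.0203]
eef_rot: [1.0, -0.017, 0.001, 0.001]
contact_force: [0.8, -0.5, 4.2]
opening: 0.225
finger_force: 35.0
```

Request:
servo_tool(translation=[[0,0,0],[0,0,0],[0,0,0],[0,0,-0.03],[0,0,-0.05],[0,0,-0.05],[0,0,0],[0,0,0]], turn=[[0,0,0],[0,0,0],[0,0,0],[0,0,0],[0,0,0],[0,0,0],[0,0,0],[0,0,0]], grip=0.45)

```text
clock: 28.15
tool_pos: [0.4915, -0.2204, 0.1492]
eef_rot: [1.0, -0.017, -0.001, -0.0]
contact_force: [0.1, 0.0, -0.6]
opening: 0.448
finger_force: 0.0
```

Run:
```python
from h import *
panel('green','wg3'); 
for c in('yellow','red'):
    look(c)
look('green')
```

```text
t 28.2 tcp [ 0.4912 -0.2202  0.1486] [ 1.    -0.017 -0.001 -0.   ] open 0.452
green box (304, 100, 38, 144) z6 [ 491.1 -287.6  151.9   36.5   -0.9    6. ]
  block px [318, 146, 15, 15, 214] z34 [ 518.6 -283.5   13.1   12.8   89.3   34. ]
  block px [317, 177, 14, 14, 173] z34 [ 490.5 -282.7   12.5   12.4    1.1   34. ]
green box (218, 100, 75, 132) z6 [ 500.6 -219.7  134.7   71.4   -2.3    6. ]
  block px [244, 153, 24, 59, 1369] z34 [ 493.1 -220.2   54.4   20.7   -1.4   34. ]
scene yellow top [495.6  33.7 149.   30.5   2.   41.4] 485 [279.0, 208.0]
scene yellow top [561.5  83.2  34.2  13.6 -87.1  35.8] 42 [277.0, 235.0]
scene yellow top [560.7 115.   26.2  14.6 -87.   36.1] 36 [288.0, 242.0]
scene yellow lip [496.7  47.6 143.8   3.1   1.4  27.3] 92 [281.0, 215.0]
scene yellow lip [547.8  97.6  60.8   8.3  88.9  30. ] 49 [285.0, 236.0]
scene yellow lip [566.8  98.2  65.3  11.2 -79.9  26.7] 72 [281.0, 242.0]
scene yellow panel [ 403.4 -384.7   86.    53.8   -9.6    8.2] 169 [194.0, 131.0]
side yellow top [493.7  36.9 147.   29.5   0.9  38. ] 414 [260.0, 201.0]
side yellow lip [491.7  
[... 840 characters left out ...]
8.     7.5] 29 [279.0, 101.0]
side red panel [390.7 375.7 110.2  62.2   7.4   4.9] 1397 [208.0, 339.0]
scene green top [ 4.916e+02 -2.824e+02  1.458e+02  3.040e+01 -2.000e-01  4.110e+01] 355 [196.0, 150.0]
scene green top [ 560.4 -221.6   41.4   14.1   89.1   36. ] 39 [194.0, 174.0]
scene green lip [ 491.7 -270.2  142.5    5.6   -0.    27.4] 120 [199.0, 156.0]
scene green lip [ 551.6 -221.5   65.3   31.9   88.6   30. ] 115 [197.0, 176.0]
scene green panel [ 724.3 -572.4   38.9   11.6  -17.1    9.3] 27 [74.0, 153.0]
side green top [ 4.884e+02 -2.804e+02  1.491e+02  3.550e+01 -1.000e-01  3.800e+01] 247 [317.0, 147.0]
side green lip [ 488.6 -238.3  161.3   86.6    8.4   27.5] 302 [304.0, 152.0]
```

View pics/wg3.png

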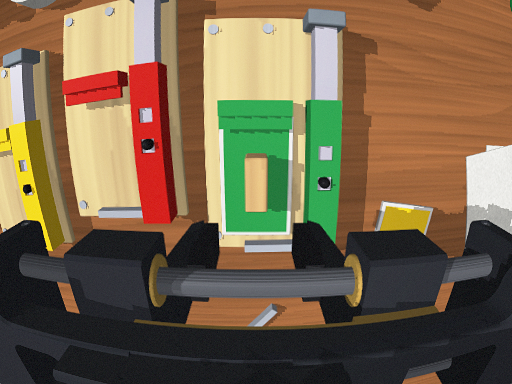

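The green panel sits in its bay at (255,185). Its near edge (row 235) is behind the stop bar (row 245) and its far edge is under the lip. All four visible buttons are up. Yellow panel next.

Request:
servo_tool(translation=[[-0.042,0.055,0],[-0.042,0.055,0],[-0.041,0.055,0],[0,0,0],[0,0,0],[0,0,0]], turn=[[0,0,0],[0,0,0],[0,0,0],[0,0,0.122],[0,0,0],[0,0,0]], grip=0.5)

```text
clock: 29.25
tool_pos: [0.3742, -0.3653, 0.1495]
eef_rot: [0.997, -0.076, -0.0, -0.0]
contact_force: [-0.3, 0.7, 0.0]
opening: 0.499
finger_force: 0.0
```

```bash
cat >> h.py <<'E'
def ptgt(x,y,yaw,z):
    plan('',(x/1000,y/1000),yaw,0,z)
E
python3 - <<'E'
from h import *
panel('yellow')
E
```

```text
t 29.3 tcp [ 0.3743 -0.3652  0.1496] [ 0.997 -0.077 -0.    -0.   ] open 0.504
yellow box (240, 97, 64, 111) z6 [ 395.5 -383.7  110.9   61.3   -9.4    6. ]
  block px [261, 129, 24, 56, 1257] z34 [ 396.9 -383.6   49.9   20.1   -9.3   34. ]
```

Request:
servo_tool(translation=[[0.0243,0.015,0.02],[0,0,0.04],[0,0,0.04],[0,0,0.014],[0,0,0],[0,0,0]], turn=[[0,0,0.008],[0,0,0],[0,0,0],[0,0,0],[0,0,0],[0,0,0]])

```text
clock: 30.05
tool_pos: [0.3957, -0.3857, 0.0371]
eef_rot: [0.997, -0.082, 0.0, 0.001]
contact_force: [1.5, -0.1, -0.3]
opening: 0.501
finger_force: 0.0
```

Run:
```python
from h import *
ptgt(396.3,-383.7,-9.3,.0105)
```

```text
t 30.05 tcp [ 0.3957 -0.3857  0.0371] yaw -9.43 pitch -0.07 roll 0.12 open 0.501 f [ 1.5 -0.1 -0.3] tool move [ 0.0003 -0.0021  0.0266]
```

Request:
servo_tool(translation=[[0,-0.002,0.013],[0,0,0.0135],[0,0,0],[0,0,0]], turn=[[0,0,0],[0,0,0],[0,0,0],[0,0,0]])

```text
clock: 30.55
tool_pos: [0.3951, -0.3832, 0.0092]
eef_rot: [0.997, -0.083, -0.0, 0.0]
contact_force: [-0.9, 0.1, 0.2]
opening: 0.499
finger_force: 0.0
```

Request:
servo_tool(translation=[[0,0,0],[0,0,0],[0,0,0],[0,0,0]], turn=[[0,0,0],[0,0,0],[0,0,0],[0,0,0]], grip=0.1, grip_force=35)

```text
clock: 31.05
tool_pos: [0.3954, -0.3834, 0.0095]
eef_rot: [0.997, -0.083, -0.0, 0.001]
contact_force: [-1.3, -0.5, 1.2]
opening: 0.227
finger_force: 35.0
```

Request:
servo_tool(translation=[[0,0,-0.03],[0,0,-0.04],[0,0,-0.04],[0,0,0],[0,0,0]], turn=[[0,0,0],[0,0,0],[0,0,0],[0,0,0],[0,0,0]])

```text
clock: 31.68
tool_pos: [0.3952, -0.3821, 0.1185]
eef_rot: [0.997, -0.082, -0.001, -0.0]
contact_force: [-0.4, 0.0, -2.4]
opening: 0.223
finger_force: 35.0
```

Run:
```python
from h import *
ptgt(396.3,-383.7,-9.3,.12)
for h in(np.array([.4933,.0941]),): print(h)
```

```text
t 31.68 tcp [ 0.3952 -0.3821  0.1185] yaw -9.43 pitch 0.09 roll -0.04 open 0.223 f [-0.4  0.  -2.4] tool move [ 0.0014  0.0014 -0.0015]
[0.4933 0.0941]
```

Request:
servo_tool(translation=[[0,0,0],[0,0,0],[0.012,-0.0592,0],[0.012,-0.0592,0],[0.012,-0.0592,0],[0.012,-0.0592,0],[0.012,-0.0592,0],[0.012,-0.0592,0],[0.012,-0.0592,0],[0.012,-0.0592,0]], turn=[[0,0,-0.094],[0,0,-0.094],[0,0,0],[0,0,0],[0,0,0],[0,0,0],[0,0,0],[0,0,0],[0,0,0],[0,0,0]])

```text
clock: 32.92
tool_pos: [0.4797, 0.0945, 0.1175]
eef_rot: [1.0, 0.011, -0.002, 0.001]
contact_force: [0.5, 0.0, -1.5]
opening: 0.225
finger_force: 35.0
```

Request:
servo_tool(translation=[[0,0,0.032],[0,0,0],[0,0,0],[0,0,0],[0,0,0]], turn=[[0,0,0],[0,-0.113,0],[0,-0.114,0],[0,0,0],[0,0,0]])

```text
clock: 33.55
tool_pos: [0.4791, 0.0924, 0.0861]
eef_rot: [0.993, 0.011, -0.114, 0.002]
contact_force: [-0.2, 0.7, -1.6]
opening: 0.226
finger_force: 35.0
```

Run:
```python
from h import *
s=optics.snapshot('wrist'); save('wy2',s['img'])
plan('yellow',(.4934,.094),1.3,-.0132,.0357)
m=cmask(s['img'],'yellow').astype(np.uint8)
for k in cv2.findContours(m,cv2.RETR_EXTERNAL,cv2.CHAIN_APPROX_NONE)[0]:
    if cv2.contourArea(k)>300:
        x,y,w,h=cv2.boundingRect(k); print(x,y,w,h,'z29',wplane(s,[(x,y+h),(x+w,y+h)],.029).round(4).tolist())
```

```text
t 33.6 tcp [0.479  0.0925 0.0865] yaw 1.25 pitch 13.1 roll 0.01 open 0.227 f [-0.2  0.2 -1.8] tool move [ 0.0127 -0.0012  0.0492]
212 298 87 17 z29 [[0.3345, 0.133, 0.029], [0.3364, 0.0461, 0.029]]
195 133 121 107 z29 [[0.4316, 0.1397, 0.029], [0.4337, 0.0437, 0.029]]
319 55 59 178 z29 [[0.4407, 0.0422, 0.029], [0.4398, -0.0086, 0.029]]
195 55 112 44 z29 [[0.542, 0.132, 0.029], [0.5433, 0.062, 0.029]]
```

View pics/wy2.png

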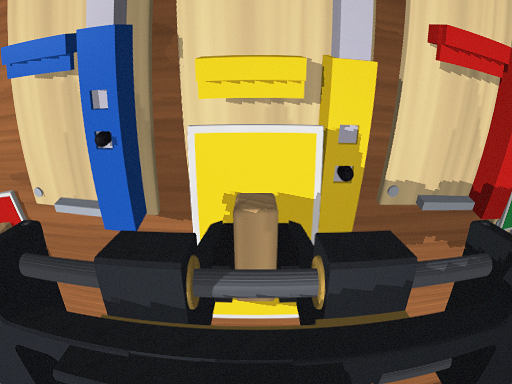

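Same picture as for green: the panel's far edge is at row 127 (190–325), the yellow lip (195–307) is straight ahead, and the yellow button at (345,174) is up. Descend and insert.

Request:
servo_tool(translation=[[0.0043,-0.0006,0.0164],[0.0042,-0.0006,0.0164],[0.0042,0,0.0164],[0,0,0],[0,0,0]], turn=[[0,0,0],[0,0,0],[0,0,0],[0,0,0],[0,0,0]])

```text
clock: 34.22
tool_pos: [0.4818, 0.0936, 0.0361]
eef_rot: [0.993, 0.011, -0.114, 0.002]
contact_force: [0.4, 0.2, -1.9]
opening: 0.223
finger_force: 35.0
```

Run:
```python
from h import *
plan('yellow',(.4934,.094),1.3,.0023,.0357)
```

```text
t 34.23 tcp [0.4818 0.0936 0.0361] yaw 1.28 pitch 13.04 roll 0.05 open 0.223 f [ 0.4  0.2 -1.9] tool move [ 0.0136 -0.0001 -0.0027]
```

Request:
servo_tool(translation=[[0.005,0,-0.001],[0.005,0,-0.001],[0.0036,0,-0.0007],[0,0,0],[0,0,0]], turn=[[0,0,0],[0,0,0],[0,0,0],[0,0,0],[0,0,0]])

```text
clock: 34.85
tool_pos: [0.4954, 0.0941, 0.0357]
eef_rot: [0.993, 0.011, -0.114, 0.002]
contact_force: [-0.7, 0.1, -1.3]
opening: 0.223
finger_force: 35.0
```

Request:
servo_tool(translation=[[0,0,0.004],[0,0,0.004],[-0.0005,0,0.004],[-0.0005,0,0.004],[0,0,0],[0,0,0]], turn=[[0,0.057,0],[0,0.057,0],[0,0.057,0],[0,0.057,0],[0,0,0],[0,0,0]])

```text
clock: 35.6
tool_pos: [0.493, 0.0939, 0.0202]
eef_rot: [1.0, 0.011, 0.0, 0.0]
contact_force: [-0.5, -0.1, -1.6]
opening: 0.22
finger_force: 35.0
```

Run:
```python
from h import *
plan('yellow',(.4934,.094),1.3,-.0006,.0192)
```

```text
t 35.6 tcp [0.493  0.0939 0.0202] yaw 1.29 pitch -0.03 roll 0.03 open 0.22 f [-0.5 -0.1 -1.6] tool move [-0.0002 -0.0001  0.001 ]
```

Request:
servo_tool(translation=[[0,0,0.0012],[0,0,0],[0,0,0]], turn=[[0,0,0],[0,0,0],[0,0,0]])

```text
clock: 35.98
tool_pos: [0.4933, 0.094, 0.0195]
eef_rot: [1.0, 0.011, 0.001, 0.0]
contact_force: [0.0, -0.3, 6.5]
opening: 0.222
finger_force: 35.0
```

Request:
servo_tool(translation=[[0,0,0],[0,0,0],[0,0,0],[0,0,-0.03],[0,0,-0.05],[0,0,-0.05],[0,0,0],[0,0,0]], turn=[[0,0,0],[0,0,0],[0,0,0],[0,0,0],[0,0,0],[0,0,0],[0,0,0],[0,0,0]], grip=0.45)

```text
clock: 36.98
tool_pos: [0.4918, 0.0946, 0.1484]
eef_rot: [1.0, 0.012, -0.0, 0.0]
contact_force: [-0.2, 0.5, -0.5]
opening: 0.446
finger_force: 0.0
```

Run:
```python
from h import *
panel('yellow','wy3'); button('yellow'); look('red')
```

```text
t 37.02 tcp [0.4915 0.0944 0.1479] [ 1.     0.012 -0.001  0.   ] open 0.45
yellow box (217, 99, 76, 133) z6 [501.8  96.1 135.4  72.1   1.3   6. ]
  block px [218, 128, 6, 45, 192] z34 [5.226e+02 1.264e+02 3.940e+01 4.400e+00 4.000e-01 3.400e+01]
  block px [245, 153, 23, 59, 1334] z34 [493.7  94.5  54.   20.3   1.3  34. ]
yellow box (301, 98, 41, 143) z6 [498.5  29.7 149.   36.8   1.3   6. ]
  block px [317, 145, 14, 14, 196] z34 [524.   34.7  12.3  11.8 -87.4  34. ]
  block px [315, 176, 15, 13, 171] z34 [495.9  34.   13.3  11.3 -88.7  34. ]
tcp [0.4914 0.0943 0.1476] [ 1.     0.012 -0.001  0.   ]
yellow cols 301 341 rows 97 238 rect (array([507.2,  37.7, 128.4,  32.1,   1.1,  40. ]), 827)
yellow cols 216 291 rows 98 230 rect (array([509.1,  96.8, 118.9,  63.4,   1.3,  40. ]), 1480)
scene red top [ 5.313e+02 -1.243e+02  1.503e+02  3.210e+01 -5.000e-01  4.130e+01] 436 [225.0, 185.0]
scene red top [599.  -63.3  62.4  14.2 -89.8  36. ] 63 [223.0, 212.0]
scene red lip [ 532.2 -111.7  145.1    4.8   -0.    26.8] 124 [227.0, 192.0]
scene red lip [593.6 -62.7  66.6  25.4  89.6  29.6] 108 [226.0, 214.0]
scene red panel [ 786.6 -573.    42.2   15.2  -10.2    7.5] 33 [55.0, 164.0]
scene red panel [391.5 374.8 105.   57.    8.3   7.6] 654 [414.0, 267.0]
side red top [ 5.239e+02 -1.230e+02  1.361e+02  3.270e+01  3.000e-01  3.790e+01] 285 [281.0, 168.0]
side red lip [ 515.4 -110.5  126.    27.9   12.1   26.9] 160 [281.0, 173.0]
side red lip [584.8 -66.8  53.6  21.9 -56.9  27.6] 58 [248.0, 173.0]
side red panel [ 773.2 -572.9   43.    19.2   31.8    7.5] 29 [279.0, 101.0]
side red panel [390.8 376.2 110.1  61.9   7.6   4.8] 1402 [208.0, 339.0]
```

View pics/wy3.png

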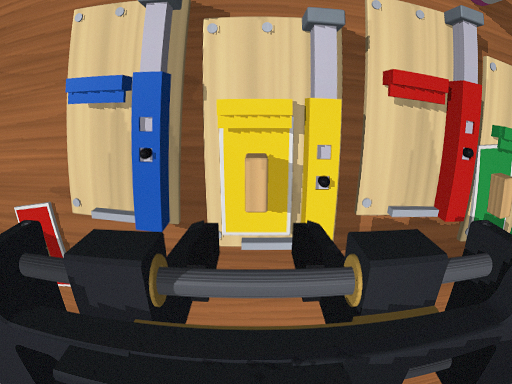

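Yellow is seated the same way (panel 217–293 × 99–235, stop bar below). The blue, yellow and red buttons are up at (146,153), (323,182) and (467,153). Red panel next.

Request:
servo_tool(translation=[[-0.023,-0.0562,0],[-0.023,-0.0562,0],[-0.023,-0.0562,0],[-0.023,-0.0562,0],[-0.023,-0.0562,0],[0,0,0],[0,0,0],[0,0,0]], turn=[[0,0,0],[0,0,0],[0,0,0],[0,0,0],[0,0,0],[0,0,-0.115],[0,0,0],[0,0,0]], grip=0.5)

```text
clock: 38.17
tool_pos: [0.3714, 0.3712, 0.1483]
eef_rot: [0.998, 0.067, -0.0, 0.001]
contact_force: [0.1, 0.1, 1.2]
opening: 0.502
finger_force: 0.0
```

Run:
```python
from h import *
panel('red'); ptgt(392,375.5,8,.035)
```

```text
t 38.23 tcp [0.3716 0.3711 0.1484] [0.998 0.067 0.    0.001] open 0.497
red box (222, 100, 64, 111) z6 [392.4 375.9 110.7  60.9   7.5   6. ]
  block px [243, 132, 23, 57, 1245] z34 [393.5 375.6  50.5  19.5   7.1  34. ]
t 38.23 tcp [0.3716 0.3711 0.1484] yaw 7.66 pitch -0.0 roll 0.08 open 0.497 f [-0.3  0.3  0.1] tool move [ 0.0208 -0.0018  0.1134]
```

Request:
servo_tool(translation=[[0.0213,-0.0018,0.02],[0,0,0.04],[0,0,0.04],[0,0,0.013],[0,0,0],[0,0,0]], turn=[[0,0,0],[0,0,0],[0,0,0],[0,0,0],[0,0,0],[0,0,0]])

```text
clock: 38.98
tool_pos: [0.3928, 0.3773, 0.0369]
eef_rot: [0.998, 0.068, 0.001, -0.0]
contact_force: [-0.3, -0.5, -0.1]
opening: 0.498
finger_force: 0.0
```

Run:
```python
from h import *
ptgt(392.5,375.6,7.6,.0105)
```

```text
t 38.98 tcp [0.3928 0.3773 0.0369] yaw 7.86 pitch -0.13 roll -0.01 open 0.498 f [-0.3 -0.5 -0.1] tool move [-0.0006  0.0017  0.0264]
```

Request:
servo_tool(translation=[[-0.0005,0.0017,0.013],[0,0,0.013],[0,0,0],[0,0,0]], turn=[[0,0,0],[0,0,0],[0,0,0],[0,0,0]])

```text
clock: 39.48
tool_pos: [0.3918, 0.3755, 0.01]
eef_rot: [0.998, 0.069, 0.0, 0.0]
contact_force: [0.2, -0.4, 0.1]
opening: 0.499
finger_force: 0.0
```

Request:
servo_tool(translation=[[0,0,0],[0,0,0],[0,0,0],[0,0,0]], turn=[[0,0,0],[0,0,0],[0,0,0],[0,0,0]], grip=0.1, grip_force=35)

```text
clock: 39.98
tool_pos: [0.3916, 0.3754, 0.0098]
eef_rot: [0.998, 0.069, 0.0, 0.0]
contact_force: [-0.8, -0.3, 2.1]
opening: 0.225
finger_force: 35.0
```

Request:
servo_tool(translation=[[0,0,-0.03],[0,0,-0.04],[0,0,-0.04],[0,0,0],[0,0,0]], turn=[[0,0,0],[0,0,0],[0,0,0],[0,0,0],[0,0,0]])

```text
clock: 40.6
tool_pos: [0.3906, 0.3753, 0.1187]
eef_rot: [0.998, 0.069, -0.001, 0.001]
contact_force: [-0.6, -0.0, -1.7]
opening: 0.227
finger_force: 35.0
```

Run:
```python
from h import *
ptgt(392.5,375.6,7.6,.12)
```

```text
t 40.6 tcp [0.3906 0.3753 0.1187] yaw 7.93 pitch 0.08 roll 0.06 open 0.227 f [-0.6 -0.  -1.7] tool move [ 0.0019 -0.     -0.0013]
```

Request:
servo_tool(translation=[[0,0,0],[0.0161,0.0549,0],[0.0161,0.0549,0],[0.0161,0.0549,0],[0.0161,0.0549,0],[0.0161,0.0549,0],[0.0161,0.0549,0],[0.0161,0.0549,0],[0.0161,0.0549,0],[0,0,0]], turn=[[0,0,0.141],[0,0,0],[0,0,0],[0,0,0],[0,0,0],[0,0,0],[0,0,0],[0,0,0],[0,0,0],[0,0,0]])

```text
clock: 41.85
tool_pos: [0.5192, -0.0707, 0.1191]
eef_rot: [1.0, -0.006, 0.0, 0.003]
contact_force: [-1.0, 0.6, -1.5]
opening: 0.22
finger_force: 35.0
```

Request:
servo_tool(translation=[[0,0,0.032],[0,0,0],[0,0,0],[0,0,0],[0,0,0]], turn=[[0,0,0],[0,-0.113,0],[0,-0.114,0],[0,0,0],[0,0,0]])

```text
clock: 42.48
tool_pos: [0.5175, -0.0636, 0.0871]
eef_rot: [0.994, -0.002, -0.114, -0.0]
contact_force: [-0.2, 0.4, -1.4]
opening: 0.222
finger_force: 35.0
```

Run:
```python
from h import *
s=optics.snapshot('wrist'); save('wr2',s['img'])
plan('red',(.531,-.0642),-.2,-.0134,.036)
m=cmask(s['img'],'red').astype(np.uint8)
for k in cv2.findContours(m,cv2.RETR_EXTERNAL,cv2.CHAIN_APPROX_NONE)[0]:
    if cv2.contourArea(k)>300:
        x,y,w,h=cv2.boundingRect(k); print(x,y,w,h,'z29',wplane(s,[(x,y+h),(x+w,y+h)],.029).round(4).tolist())
```

```text
t 42.52 tcp [ 0.5174 -0.0638  0.0876] yaw -0.22 pitch 13.03 roll -0.03 open 0.222 f [-0.5  0.2 -1.1] tool move [0.0118 0.0004 0.0502]
213 298 86 16 z29 [[0.3746, -0.0203, 0.029], [0.3743, -0.1063, 0.029]]
195 132 121 108 z29 [[0.4704, -0.0148, 0.029], [0.4702, -0.1114, 0.029]]
319 57 62 176 z29 [[0.4771, -0.113, 0.029], [0.4749, -0.1669, 0.029]]
199 57 111 43 z29 [[0.5804, -0.0279, 0.029], [0.5802, -0.0977, 0.029]]
```

View pics/wr2.png

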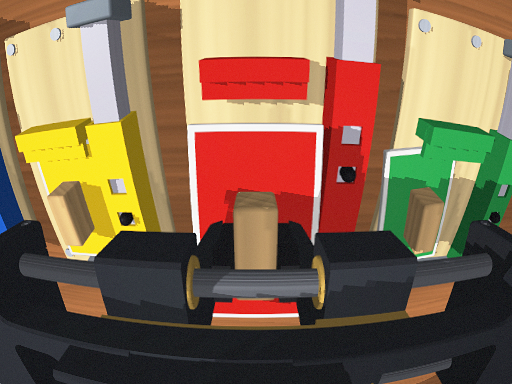

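Again aligned: red lip (199–310, rows 57–100) is ahead of the panel's far edge at row 126, and the buttons at (347,174), (126,218) and (494,216) are up. Insert.

Request:
servo_tool(translation=[[0.004,0.0004,0.0167],[0.004,0.0003,0.0167],[0.0038,0,0.0168],[0,0,0],[0,0,0]], turn=[[0,0,0],[0,0,0],[0,0,0],[0,0,0],[0,0,0]])

```text
clock: 43.15
tool_pos: [0.5191, -0.0652, 0.0363]
eef_rot: [0.994, -0.002, -0.113, 0.0]
contact_force: [0.1, 0.9, -1.8]
opening: 0.228
finger_force: 35.0
```

Run:
```python
from h import *
plan('red',(.531,-.0644),-.2,.0021,.036)
```

```text
t 43.15 tcp [ 0.5191 -0.0652  0.0363] yaw -0.2 pitch 13.0 roll 0.04 open 0.228 f [ 0.1  0.9 -1.8] tool move [ 0.0137 -0.0008 -0.0029]
```

Request:
servo_tool(translation=[[0.005,-0.0004,-0.001],[0.005,-0.0004,-0.001],[0.0036,0,-0.0008],[0,0,0],[0,0,0]], turn=[[0,0,0],[0,0,0],[0,0,0],[0,0,0],[0,0,0]])

```text
clock: 43.78
tool_pos: [0.5329, -0.0642, 0.036]
eef_rot: [0.994, -0.002, -0.113, 0.0]
contact_force: [-0.2, -0.5, -2.1]
opening: 0.227
finger_force: 35.0
```

Request:
servo_tool(translation=[[0,0,0.004],[0,0,0.004],[-0.0005,0,0.004],[-0.0005,0,0.004],[0,0,0],[0,0,0]], turn=[[0,0.057,0],[0,0.057,0],[0,0.057,0],[0,0.056,0],[0,0,0],[0,0,0]])

```text
clock: 44.52
tool_pos: [0.5304, -0.0643, 0.0204]
eef_rot: [1.0, -0.002, 0.0, 0.0]
contact_force: [0.5, 0.9, -1.9]
opening: 0.226
finger_force: 35.0
```

Run:
```python
from h import *
plan('red',(.531,-.0644),-.2,-.0008,.0195)
```

```text
t 44.52 tcp [ 0.5304 -0.0643  0.0204] yaw -0.18 pitch -0.02 roll 0.03 open 0.226 f [ 0.5  0.9 -1.9] tool move [-0.0002  0.0001  0.0009]
```

Request:
servo_tool(translation=[[0,0,0.0012],[0,0,0],[0,0,0]], turn=[[0,0,0],[0,0,0],[0,0,0]])

```text
clock: 44.9
tool_pos: [0.5307, -0.0642, 0.0198]
eef_rot: [1.0, -0.001, 0.001, 0.0]
contact_force: [-0.6, 0.5, 4.9]
opening: 0.226
finger_force: 35.0
```

Request:
servo_tool(translation=[[0,0,0],[0,0,0],[0,0,0],[0,0,-0.03],[0,0,-0.05],[0,0,-0.06],[-0.06,0,-0.06],[-0.06,0,-0.05],[0,0,0],[0,0,0]], turn=[[0,0,0],[0,0,0],[0,0,0],[0,0,0],[0,0,0],[0,0,0],[0,0,0],[0,0,0],[0,0,0],[0,0,0]], grip=0.45)

```text
clock: 46.15
tool_pos: [0.4383, -0.0634, 0.2432]
eef_rot: [1.0, -0.001, 0.001, 0.0]
contact_force: [-0.1, -0.4, 0.3]
opening: 0.452
finger_force: 0.0
```

Run:
```python
from h import *
s=optics.snapshot('wrist'); a=optics.snapshot('scene'); b=optics.snapshot('side')
for n,x in(('scene',a),('side',b)): np.save(n+'.npy',x,allow_pickle=True)
im=np.vstack([cv2.resize(s['img'][0:280],(800,300)*1,interpolation=cv2.INTER_AREA), cv2.resize(b['img'][100:280,110:410],(800,300),interpolation=cv2.INTER_CUBIC)])
save('final',im)
# flatness of each seated panel: white/colour face points in the bay (z should be ~.016)
for n,x in(('scene',a),('side',b)):
    P=cloud(x)
    for c,(bx,by,p) in {'green':(.4922,-.2212,-2),'yellow':(.4934,.094,1.3),'red':(.531,-.0644,-.2)}.items():
        q=np.radians(p); d=P[...,:2]-[bx,by]; u=d[...,0]*np.cos(q)+d[...,1]*np.sin(q); v=-d[...,0]*np.sin(q)+d[...,1]*np.cos(q)
        m=cmask(x['img'],c)
        f=m&(u>-.055)&(u<.04)&(abs(v)<.032)&(P[...,2]<.03)
        near=f&(u<-.03); far=f&(u>.02)
        print(n,c,[ (int(k.sum()),(np.nanmedian(P[k][:,2])*1000).round(1)) for k in(near,far)])
```

```text
scene green [(41, np.float64(18.2)), (73, np.float64(17.9))]
scene yellow [(95, np.float64(18.1)), (133, np.float64(18.0))]
scene red [(86, np.float64(17.3)), (110, np.float64(17.8))]
side green [(74, np.float64(14.5)), (33, np.float64(14.1))]
side yellow [(159, np.float64(14.7)), (60, np.float64(14.6))]
side red [(125, np.float64(14.5)), (47, np.float64(14.5))]
```

View pics/final.png

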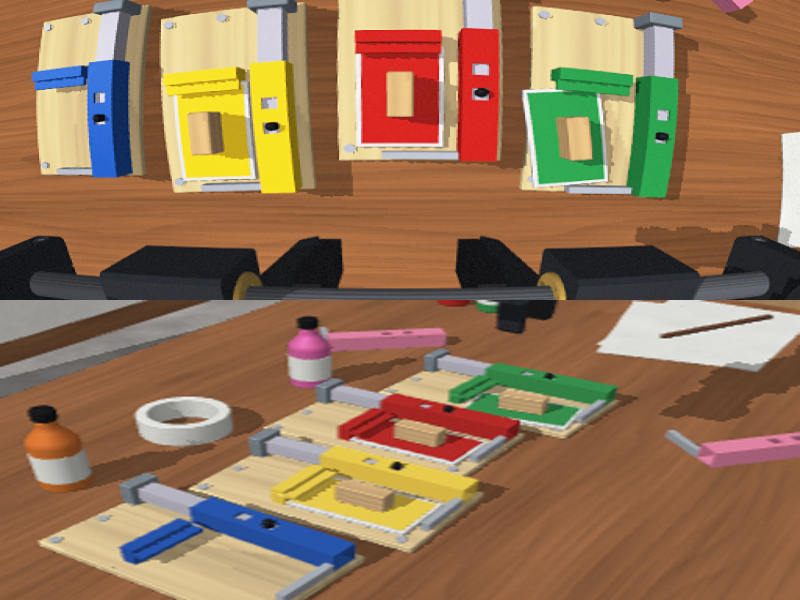

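The last picture shows blue locked, with yellow (207,132) and red (400,95) well seated. The green panel (565,138) has been knocked aside since it was seated: turned and shifted to the left. Mend it: go back and measure from close by.

Request:
servo_tool(translation=[[0.01,0.05,0.03],[0.01,0.05,0.03],[0,0.047,0.033],[0,0,0],[0,0,0]], turn=[[0,0,0],[0,0,0],[0,0,0],[0,0,0],[0,0,0]])

```text
clock: 46.92
tool_pos: [0.457, -0.2104, 0.1495]
eef_rot: [1.0, -0.002, -0.001, -0.0]
contact_force: [-0.1, 0.6, 0.5]
opening: 0.447
finger_force: 0.0
```

Run:
```python
from h import *
st=r.get_state(); print(st['tool_pos'].round(4))
s=optics.snapshot('wrist'); save('wg4',cv2.resize(s['img'][60:260,140:340],None,fx=3,fy=3,interpolation=cv2.INTER_CUBIC))
m=cmask(s['img'],'green').astype(np.uint8)
h=cv2.cvtColor(s['img'],cv2.COLOR_RGB2HSV)
w=((h[...,0]>8)&(h[...,0]<22)&(h[...,1]>70)).astype(np.uint8)
for k in cv2.findContours(m,cv2.RETR_EXTERNAL,cv2.CHAIN_APPROX_NONE)[0]:
    if cv2.contourArea(k)<400: continue
    x,y,ww,hh=cv2.boundingRect(k); print((x,y,ww,hh),'z16',rect(wplane(s,k[:,0].astype(float),.016))[0])
    f=np.zeros_like(m); cv2.fillPoly(f,[k],1); f[m>0]=0; f=cv2.morphologyEx(f,cv2.MORPH_OPEN,np.ones((3,3)))
    n,l,sa,ce=cv2.connectedComponentsWithStats(f)
    for i in range(1,n):
        if sa[i,4]>150: ys,xs=np.where(l==i); print('  hole',sa[i].tolist(),'z44',rect(wplane(s,np.c_[xs,ys],.044))[0])
```

```text
[ 0.457  -0.2104  0.1495]
(313, 63, 42, 164) z16 [ 488.9 -285.6  162.8   36.5   -0.7   16. ]
  hole [331, 109, 14, 15, 207] z44 [ 520.  -280.4   12.3   11.7    1.6   44. ]
  hole [330, 141, 14, 14, 190] z44 [ 492.5 -280.4   12.    11.5  -88.5   44. ]
(209, 60, 98, 149) z16 [ 498.9 -210.4  143.3   89.4   -1.9   16. ]
  hole [234, 123, 30, 60, 1403] z44 [ 487.1 -204.    50.8   20.6    7.1   44. ]
```

View pics/wg4.png

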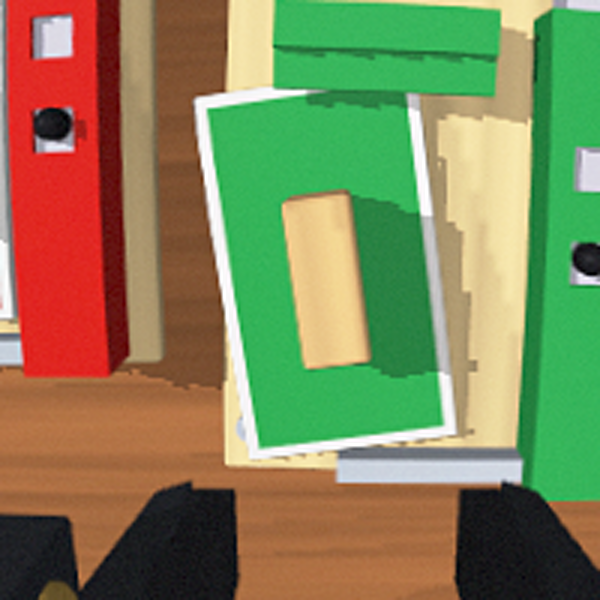

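The crop shows the green panel turned about 7° and shifted about 17 mm left, with its far right corner still slightly under the lip at (410,95). Plan: grip the block, tilt the near edge up, draw it back clear of the lip, correct it and re-insert.

Request:
servo_tool(translation=[[0,0,0],[0.0304,-0.0027,0.02],[0,0,0.04],[0,0,0.04],[0,0,0],[0,0,0]], turn=[[0,0,-0.127],[0,0,0],[0,0,0],[0,0,0],[0,0,0],[0,0,0]])

```text
clock: 47.72
tool_pos: [0.4879, -0.2041, 0.0517]
eef_rot: [0.998, 0.063, 0.001, 0.001]
contact_force: [0.2, -0.2, 1.0]
opening: 0.45
finger_force: 0.0
```

Run:
```python
from h import *
ptgt(486.6,-204,7.1,.0203)
```

```text
t 47.73 tcp [ 0.4879 -0.2041  0.0517] yaw 7.17 pitch -0.1 roll 0.08 open 0.45 f [ 0.2 -0.2  1. ] tool move [-0.0013 -0.0003  0.0314]
```

Request:
servo_tool(translation=[[-0.0013,-0.0003,0.016],[0,0,0.0154],[0,0,0],[0,0,0]], turn=[[0,0,0],[0,0,0],[0,0,0],[0,0,0]])

```text
clock: 48.22
tool_pos: [0.486, -0.2046, 0.0195]
eef_rot: [0.998, 0.062, 0.001, 0.001]
contact_force: [-0.3, -0.3, -1.4]
opening: 0.448
finger_force: 0.0
```

Request:
servo_tool(translation=[[0,0,0],[0,0,0],[0,0,0],[0,0,0]], turn=[[0,0,0],[0,0,0],[0,0,0],[0,0,0]], grip=0.1, grip_force=35)

```text
clock: 48.72
tool_pos: [0.4858, -0.2046, 0.0192]
eef_rot: [0.998, 0.062, 0.0, 0.0]
contact_force: [0.1, -0.9, 3.2]
opening: 0.219
finger_force: 35.0
```

Request:
servo_tool(translation=[[0,0,-0.004],[0,0,-0.004],[0,0,-0.004],[0,0,-0.004],[0,0,0],[-0.007,0,0.0017],[-0.009,0,0.002],[0,0,0]], turn=[[0,-0.057,0],[0,-0.057,0],[0,-0.057,0],[0,-0.057,0],[0,0,0],[0,0,0],[0,0,0],[0,0,0]])

```text
clock: 49.72
tool_pos: [0.4688, -0.2067, 0.0352]
eef_rot: [0.992, 0.06, -0.114, 0.007]
contact_force: [-0.8, -0.7, -0.4]
opening: 0.224
finger_force: 35.0
```

Request:
servo_tool(translation=[[-0.0056,0,-0.0243],[-0.0056,0,-0.0243],[0,0,0],[0,0,0]], turn=[[0,0,0],[0,0,0],[0,0,0],[0,0,0]])

```text
clock: 50.22
tool_pos: [0.4705, -0.2058, 0.0841]
eef_rot: [0.992, 0.061, -0.114, 0.007]
contact_force: [0.2, -0.4, -1.0]
opening: 0.221
finger_force: 35.0
```

Run:
```python
from h import *
plan('green',(.4922,-.2212),-2,-.0132,.0856)
```

```text
t 50.23 tcp [ 0.4705 -0.2058  0.0841] yaw 7.1 pitch 13.06 roll -0.02 open 0.221 f [ 0.2 -0.4 -1. ] tool move [ 0.0061  0.0159 -0.003 ]
```

Request:
servo_tool(translation=[[0.003,0.008,0],[0.003,0.008,-0.002],[0,0,0],[0,0,0]], turn=[[0,0,0],[0,0,0],[0.0359,0,0.155],[0,0,0]])

```text
clock: 50.72
tool_pos: [0.4789, -0.2229, 0.0851]
eef_rot: [0.993, -0.018, -0.114, -0.001]
contact_force: [1.1, -0.7, -1.8]
opening: 0.224
finger_force: 35.0
```

Run:
```python
from h import *
s=optics.snapshot('wrist'); np.save('w.npy',s,allow_pickle=True)
plan('green',(.4922,-.2212),-2,-.0136,.0356)
st=r.get_state(); T=Ro.from_quat(st['eef_rot']).as_matrix()
# block and far edge of the held panel, in tool axes
m=cmask(s['img'],'green').astype(np.uint8)
o=-s['R'].T@s['t']
for k in cv2.findContours(m,cv2.RETR_EXTERNAL,cv2.CHAIN_APPROX_NONE)[0]:
    if cv2.contourArea(k)<400: continue
    x,y,w,h=cv2.boundingRect(k); line=''
    if y>120 and h>60 and w>90:
        P=[]
        for u,v in k[:,0]:
            _,d=wray(s,u,v); a=T.T@(o-st['tool_pos']); b=T.T@d; P.append(a+b*(.0034-a[2])/b[2])   # painted face plane: 9.4-6 mm beyond... along tool z
        P=np.array(P)*1000; f=P[P[:,0]>P[:,0].max()-3]; line=('far edge tool x',f[:,0].max().round(1),'y',f[:,1].min().round(1),f[:,1].max().round(1),'slope',np.polyfit(f[:,1],f[:,0],1)[0].round(3))
    print((x,y,w,h),line)
```

```text
t 50.77 tcp [ 0.4788 -0.2222  0.0851] yaw -1.93 pitch 13.06 roll 0.07 open 0.224 f [ 0.6  0.4 -1.4] tool move [ 0.0109 -0.0015  0.0482]
(212, 298, 87, 17) 
(195, 133, 121, 108) ('far edge tool x', np.float64(56.3), 'y', np.float64(-30.1), np.float64(30.7), 'slope', np.float64(0.0))
(319, 58, 58, 175) 
(194, 58, 112, 43)
```

Request:
servo_tool(translation=[[0.0037,-0.0005,0.0161],[0.0036,-0.0005,0.0161],[0.0036,-0.0005,0.016],[0,0,0],[0,0,0]], turn=[[0,0,0],[0,0,0],[0,0,0],[0,0,0],[0,0,0]])

```text
clock: 51.4
tool_pos: [0.4787, -0.2201, 0.036]
eef_rot: [0.993, -0.018, -0.114, -0.002]
contact_force: [-0.6, -0.7, 0.0]
opening: 0.228
finger_force: 35.0
```

Run:
```python
from h import *
plan('green',(.4922,-.2212),-2,.0023,.0356)
```

```text
t 51.4 tcp [ 0.4787 -0.2201  0.036 ] yaw -2.03 pitch 13.05 roll 0.05 open 0.228 f [-0.6 -0.7  0. ] tool move [ 0.0155  0.0007 -0.0032]
```

Request:
servo_tool(translation=[[0.005,0.0003,-0.001],[0.005,0.0003,-0.001],[0.0055,0,-0.0011],[0,0,0],[0,0,0]], turn=[[0,0,0],[0,0,0],[0,0,0],[0,0,0],[0,0,0]])

```text
clock: 52.02
tool_pos: [0.4945, -0.221, 0.0355]
eef_rot: [0.993, -0.018, -0.114, -0.002]
contact_force: [-0.5, -0.1, -1.8]
opening: 0.226
finger_force: 35.0
```

Request:
servo_tool(translation=[[0,0,0.004],[0,0,0.004],[-0.0005,0,0.004],[-0.0005,0,0.004],[0,0,0],[0,0,0]], turn=[[0,0.057,0],[0,0.057,0],[0,0.057,0],[0,0.057,0],[0,0,0],[0,0,0]])

```text
clock: 52.78
tool_pos: [0.4918, -0.2211, 0.0199]
eef_rot: [1.0, -0.018, 0.0, 0.0]
contact_force: [-0.3, -0.1, -0.7]
opening: 0.227
finger_force: 35.0
```

Run:
```python
from h import *
plan('green',(.4922,-.2212),-2,-.0006,.0192)
```

```text
t 52.77 tcp [ 0.4918 -0.2211  0.0199] yaw -2.01 pitch -0.03 roll 0.04 open 0.227 f [-0.3 -0.1 -0.7] tool move [-0.0002  0.0001  0.0007]
```

Request:
servo_tool(translation=[[0,0,0.0009],[0,0,0],[0,0,0]], turn=[[0,0,0],[0,0,0],[0,0,0]])

```text
clock: 53.15
tool_pos: [0.4922, -0.2209, 0.0193]
eef_rot: [1.0, -0.017, 0.001, 0.001]
contact_force: [0.4, 0.4, 5.0]
opening: 0.222
finger_force: 35.0
```

Request:
servo_tool(translation=[[0,0,0],[0,0,0],[0,0,0],[0,0,-0.03],[0,0,-0.05],[-0.02,-0.05,-0.06],[-0.03,-0.05,-0.05],[-0.03,-0.05,-0.03],[0,0,0],[0,0,0]], turn=[[0,0,0],[0,0,0],[0,0,0],[0,0,0],[0,0,0],[0,0,0],[0,0,0],[0,0,0],[0,0,0],[0,0,0]], grip=0.45)

```text
clock: 54.4
tool_pos: [0.4277, -0.0915, 0.2146]
eef_rot: [1.0, -0.017, 0.001, 0.001]
contact_force: [-0.3, -0.7, -0.2]
opening: 0.452
finger_force: 0.0
```

Run:
```python
from h import *
s=optics.snapshot('wrist'); b=optics.snapshot('side')
im=np.vstack([cv2.resize(s['img'][0:250],(800,330),interpolation=cv2.INTER_CUBIC), cv2.resize(b['img'][110:280,130:390],(800,270),interpolation=cv2.INTER_CUBIC)])
save('final2',im); print(r.get_state()['tool_pos'].round(3))
```

```text
[ 0.428 -0.093  0.214]
```

View pics/final2.png

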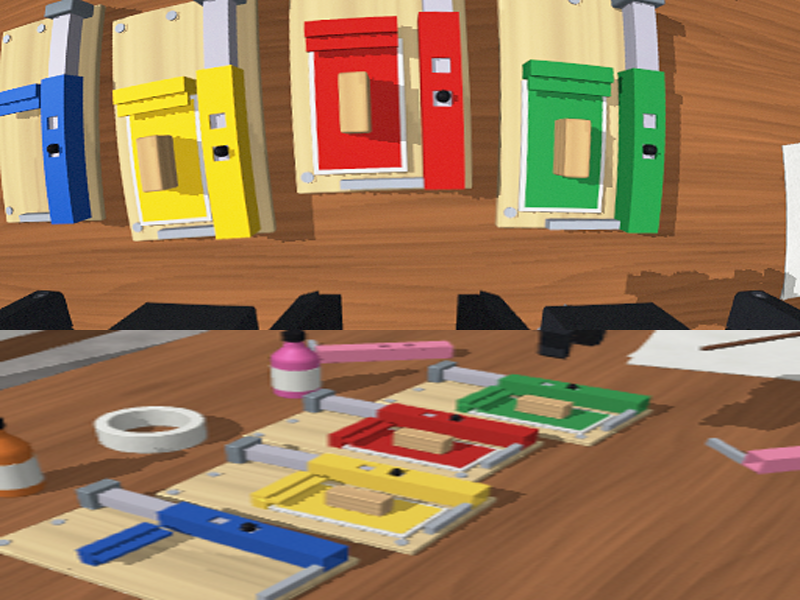

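The picture shows all four buttons up: blue (53,150), yellow (221,151), red (443,97) and green (650,150). All three panels lie square in their bays, near edges behind the stop bars and far edges under the lips. Handing in.

Run:
```python
from h import *
print(r.finish_job())
```

```text
the job is handed in; nothing more can be done
None
```

I handed the job in with all four sleeves pulled out and locked and the red, yellow and green panels seated in their own holders; there was no blue panel, and the green panel had to be re-seated after it was knocked aside.

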